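# Load the clamping jig and stack the emptied tray

## Task

Take the steel insert out of its tray by its orange grip, slide it nose first under the jig's grey beam until it is fully home against the stop, and then swing the red-barred handle over, away from the robot, until it is right down. Then turn the emptied tray end for end and stack it squarely on the other tray where that stands, so that it rests on the rim lugs and does not nest. Leave the bottle, the tin and the spanner alone.

Things in the scene. Friction and masses are not known exactly. Their poses are not given: they have to be found in the camera images.
- insert_grip (a point): Centre of the orange rib (28 long in x, 12 thick in y, 30 high) on the loose insert, a dark steel plate 110 x 56 x 8 mm, 0.25 kg. This point is 23 mm above the plate's underside, on its centre line, 20 mm behind its centre. x points to the nose (75 mm ahead), which goes under the beam. At the start it lies flat in the +y half of tray_full, nose to the yellow end.
- slot_mouth (a point): On the fixed aluminium jig: centre of the slot's entrance under the grey beam's front edge, on the bed's surface (15 mm above the table). x is the way in (roughly away from the robot). The bed is 90 mm wide and reaches 149 mm in front. Guides 10 mm high narrow from 74 mm apart (34 mm in front) to 60 mm here. Slot 60 wide, 11 high, stop 51 mm inside. Beam 40 deep (x), 90 wide, top 35 above the bed.
- bail (a joint): Angle of the U-shaped clamp handle hinged on top of the beam: 0 = upright, grows as it swings away (towards the jig's +x), end stop at 1.5 rad (almost level, right down over the aluminium housing). It stays where it is left; about 3 N at the bar moves it.
- bail_bar (a point): Middle of the handle's red cross bar: a round bar 12 mm thick, 80 mm long, along the jig's y, 85 mm from the hinge. The housing's top under the lowered bar is 48 mm above the table; the lowered bar is 68 mm above the table.
- bail_hinge (a point): The handle's hinge axis, in the middle: 24 mm further in than slot_mouth along the jig's x, 62 mm above the table. Its axes are the jig's; the handle swings over towards +x.
- tray_full_mid (a point): The loose blue stack-nest tray (0.3 kg) that holds the insert at first: rim 172 (x) by 188 mm (y), 60 high, foot 148 by 164, walls tapered, floor 4 thick. This point is the centre of its grey carrying rib (along x, 80 long, 12 thick, top 30 mm above the underside), 17 mm above the underside; lift it there. x points to the yellow end. The halves beside the rib are 72 mm wide.
- tray_full_yellow (a point): Middle of the yellow end of that tray, 80 mm along x from its middle, 55 mm above its underside.
- tray_stand_mid (a point): The other tray, alike but empty; same point and axes. Both start with yellow ends roughly away from the robot. A tray put on it turned end for end rests on the rim lugs (two close together at the yellow end, two wide apart at the other), 52 mm higher than this one, with 5 mm of play each way; put on the same way round it would nest, only 30 mm higher.
- bottle: Clear bottle with a blue cap, 60 mm across, 170 high, beyond the work. Origin under its centre.
- tin: Steel tin with a paper label, 72 mm across, 90 high, beyond the work. Origin under its centre.
- spanner: Steel spanner, 150 mm long, lying beyond the tray on the robot's right. Origin under its middle.
- home_grip (a point): Where the centre of the insert's orange grip is when the insert is fully home against the stop: 24 mm in front of slot_mouth and 23 mm above the bed. Axes as slot_mouth.
Things that resemble listed ones, but are neither listed nor needed, are in the scene too. Leave any green or turquoise look-alike of the part that bears insert_grip alone.

How it is judged:
By the outcome, as a careful person would: the job done as asked, in the order asked, and still so for the second after the job is handed in, with the robot touching nothing.
It also fails if it takes over 72 s, if anything falls off the work surface, if the arm or the gripper's body presses on something with over 40 N, if the wrist force passes 120 N, or if a joint passes its speed limit or range.

## Robot

A 6-joint arm with a two-finger parallel gripper is mounted at the origin on the work surface. World frame = base frame: x ahead of the robot, y to its left, z up, the work surface at z = 0. Lengths are in m, angles in rad, forces in N, time in s.
With the tool pointing down it reaches from about 0.35 to 0.975 m from the base axis. Payload 4.9 kg.
Tool frame: the origin (TCP) lies on the mounting face of the last link; the fingertips stand 173 mm ahead of it and the grasp point (between the pads) lies 155 mm ahead of it; z points along the fingers, y is the direction in which the jaws open and shut (so a half turn about z gives the same grasp; the last joint's range is limited). The gripper opens to 85 mm and grips with 20 to 120 N. Pads are 22 mm wide; open, the fingers measure 114 mm over their backs; the gripper's body (76 mm by 85 mm) begins 54 mm behind the grasp point. The pads swing forward as they close: fully open they stand 13 mm farther back than shut.
Start: joints at [-1.347, 0.053, 1.613, -0, 1.476, -0.119], TCP at [0.21, -0.589, 0.405] pointing down, gripper open.
Joint ranges: [-3.01, 3.01], [-1.01, 2.22], [0.06, 2.58], [-1.02, 4.17], [0.09, 2.62], [-3.14, 3.14]. Speed limits (rad/s): [2.57, 2.57, 3.14, 3.14, 3.14, 3.14].

## Interface

Orientations are given as a rotation vector (axis times angle).
In Python, from station import ctrl gives the robot as it stands. The module is installed in compiled form; this text tells all that it offers.
- The arm moves only by the tool jog_arm, never from a script. Its argument "steps" is a list of rows, each a list of 2 entries, a list of its own where there are three numbers: the shift along the tool's x, y, z in cm, then the turn, a rotation vector about the tool's x, y, z in degrees. In form: [[[tx, ty, tz], [rx, ry, rz]], ...]. A call has 1 to 8 rows; each row shifts and turns the pose as measured when the row begins, along the tool's axes as they then stand; what a row does not reach is not made up. A row lasts 1/10 s, in which the tool goes at most 50 mm and 8.59 degrees, less where a joint would pass 70% of its speed; a pose out of reach is approached as far as the arm can. A call is refused whole if a number of a shift passes 5 or a number of a turn 8.59, either way. A call with a gripper value outside its range is refused whole. "fingers" is the gripper command: -1 is shut, 1 is fully open, values between are in proportion, set as the call begins (left out, the last holds). The fingers move at their own pace and stop on an object; "grip_force" is the grip in N (left out, the last holds). Time passes only in rows, so rows that do not move let the fingers close. It gives the time, the measured TCP pose, the force and the opening at its end, in the units of the state.
- ctrl.get_obs(): the state, without advancing time (a new reading comes with each control period).
- ctrl.get_image(name): name is "scene" or "top" or "wrist"; returns the picture (480x640x3 uint8, red, green, blue); there is no depth.
- ctrl.camera_info(name): a dict with "K" (3x3 intrinsics, pixels), "camera_from_world" (4x4, takes a point from world to camera coordinates). Camera axes: x right, y up, looking along -z (the intrinsics and any distortion apply to the point x, -y, -z); pixel columns grow to the right and rows downward; lengths in m; the calibration is good to about 2 mm. A picture is of the moment at which its call begins: read the wrist's pose just before it. camera_info takes no time and is no camera call; for the wrist camera it gives the pose at the moment of the call.
- ctrl.finish_job(): hands the job in, once; it reports no verdict.
The state is a dict: "t": time; "q": joint angles; "dq": joint speeds; "effort": joint torques, N m; "tool_pos": TCP position; "tool_rot": TCP orientation; "contact_force": force on the tool from outside, world axes, zero at the start; "wrist_torque": the same for the moment, N m; "opening": finger opening in m.
Only numpy, scipy, OpenCV 4.12 (cv2) and the standard library are available. Lean on these libraries where they do the work, as an engineer would, in place of code of your own. Each camera call takes 0.05 s, during which the arm holds its last target.

## Working session

There is one attempt and no reset: what is moved stays moved. The work goes in short steps, Python scripts to look and compute and a tool call to move; the robot and the scene stay as the last step left them, time stands still between calls to the robot, and variables do not carry over. Pictures are saved under pics/ and viewed, and the job is handed in when it is done.

Besides the shell and the picture viewer there is one more tool, called after "Call:" as name(argument=value, ...) on one line, values as JSON. jog_arm: Moves the arm, as the interface text tells. Its arguments: {"type":"object","properties":{"steps":{"type":"array","items":{"type":"array"}},"fingers":{"type":"number"},"grip_force":{"type":"number"}},"required":["steps"]}

```bash
mkdir -p pics; ls
python3 - <<'E'
from station import ctrl
import cv2
o=ctrl.get_obs();print(o)
for n in("scene","top","wrist"):
    i=ctrl.camera_info(n);print(n,i)
    cv2.imwrite(f"pics/{n}0.png",ctrl.get_image(n)[:,:,::-1])
E
```

```text
pics
{'t': 0.0, 'q': array([-1.34698761e+00,  5.33434564e-02,  1.61430832e+00, -1.07656112e-05,
        1.47600510e+00, -1.19017519e-01]), 'dq': array([-0.00016026, -0.00101352, -0.00013577, -0.00120781, -0.00149671,
        0.00053054]), 'effort': array([ 1.74127992e-03, -3.93678653e+01, -3.70177746e+01, -3.31151682e-05,
        6.99217970e-03,  1.71772604e-05]), 'tool_pos': array([ 0.21002135, -0.58836386,  0.40346241]), 'tool_rot': array([-3.09352079e+00, -5.35527004e-01,  1.86501437e-04]), 'contact_force': array([ 0.36471227,  0.35907334, -0.73299876]), 'wrist_torque': array([-0.06122033, -0.00804883,  0.05125951]), 'opening': 0.08552229435077285}
scene {'K': array([[523.60549011,   0.        , 319.01520822],
       [  0.        , 523.60549011, 233.03197611],
       [  0.        ,   0.        ,   1.        ]]), 'camera_from_world': array([[ 0.09657218,  0.99532471,  0.00159055,  0.0070217 ],
       [-0.63444039,  0.06032563,  0.77061417,  0.20895945],
       [ 0.76691538, -0.075429  ,  0.63729998, -1.49449688],
       [ 0.        ,  0.        ,  0.        ,  1.        ]])}
top {'
[... 159 characters left out ...]
'camera_from_world': array([[ 0.02406718, -0.9993804 ,  0.02568232, -0.06173111],
       [ 0.99013373,  0.02737609,  0.13742543, -0.49977006],
       [-0.13804337,  0.02212148,  0.99017911, -1.40068255],
       [ 0.        ,  0.        ,  0.        ,  1.        ]])}
wrist {'K': array([[365.90059864,   0.        , 322.97523753],
       [  0.        , 365.90059864, 239.54409755],
       [  0.        ,   0.        ,   1.        ]]), 'camera_from_world': array([[ 0.33615063, -0.94180447, -0.00266324, -0.62288355],
       [ 0.89548993,  0.3204933 , -0.30883948,  0.03949774],
       [ 0.29171996,  0.10143168,  0.95111045, -0.38076611],
       [ 0.        ,  0.        ,  0.        ,  1.        ]])}
```

View pics/top0.png

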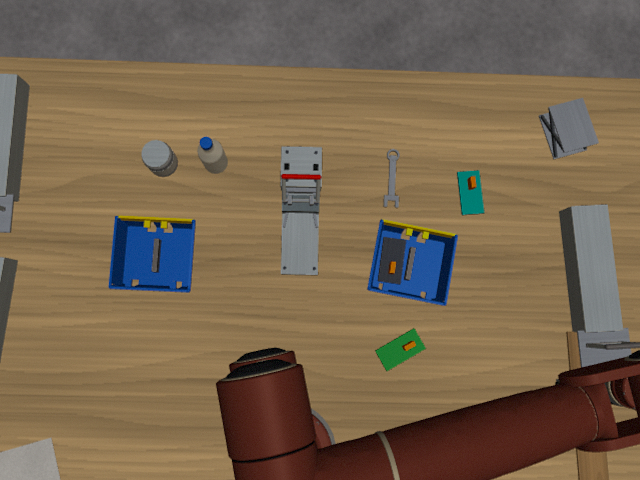

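View pics/scene0.png

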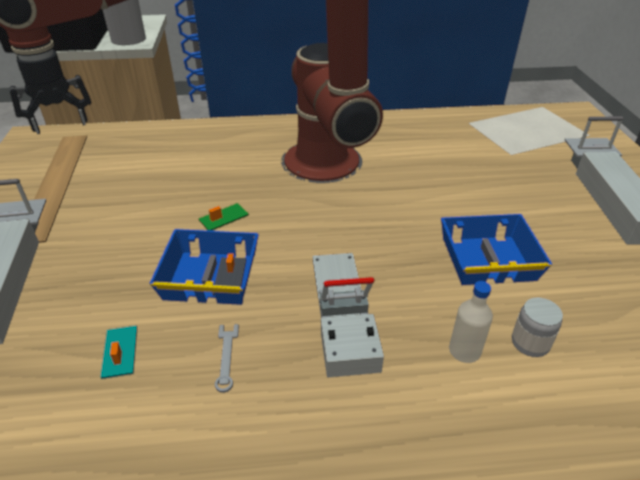

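View pics/wrist0.png

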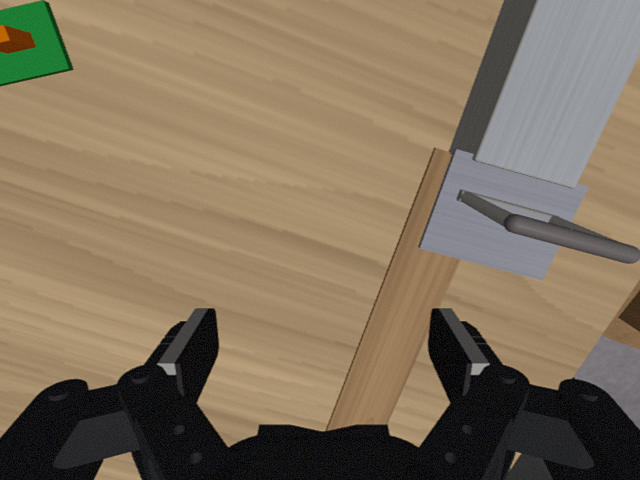

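```bash
cat > h.py <<'E'
import numpy as np, cv2
from scipy.spatial.transform import Rotation as R
from station import ctrl
def proj(info,P):
    P=np.atleast_2d(P);T=info["camera_from_world"];c=P@T[:3,:3].T+T[:3,3]
    c=c*[1,-1,-1];u=c@info["K"].T;return u[:,:2]/u[:,2:]
def ray(info,px):
    T=info["camera_from_world"];K=info["K"]
    d=np.linalg.inv(K)@np.array([px[0],px[1],1.]);d=d*[1,-1,-1]
    o=-T[:3,:3].T@T[:3,3];return o,T[:3,:3].T@d
def onz(info,px,z):
    o,d=ray(info,px);return o+d*(z-o[2])/d[2]
def blobs(img,lo,hi,amin=20):
    h=cv2.cvtColor(img,cv2.COLOR_RGB2HSV);m=cv2.inRange(h,np.array(lo),np.array(hi))
    n,l,s,c=cv2.connectedComponentsWithStats(m)
    return [(c[i].round(1),s[i].tolist(),cv2.minAreaRect(np.argwhere(l==i)[:,::-1].astype(np.float32))) for i in range(1,n) if s[i,4]>=amin]
E
python3 - <<'E'
from h import *
img=cv2.imread("pics/top0.png")[:,:,::-1].copy()
I=ctrl.camera_info("top")
for nm,lo,hi in(("orange",(5,180,120),(18,255,255)),("yellow",(22,150,120),(35,255,255)),("red",(0,200,120),(4,255,255)),("blue",(105,150,60),(125,255,255))):
    for b in blobs(img,lo,hi): print(nm,b)
a=img[200:320,340:480];b=img[130:290,250:350];c=img[200:310,90:210]
cv2.imwrite("pics/z1.png",cv2.resize(a,None,fx=5,fy=5,interpolation=2)[:,:,::-1])
cv2.imwrite("pics/z2.png",cv2.resize(b,None,fx=3.7,fy=3.7,interpolation=2)[:,:,::-1])
cv2.imwrite("pics/z3.png",cv2.resize(c,None,fx=5,fy=5,interpolation=2)[:,:,::-1])
E
```

```text
orange (array([472.9, 181.8]), [471, 177, 5, 11, 43], ((473.0, 182.0), (10.0, 4.0), 90.0))
orange (array([392.5, 267.1]), [390, 262, 6, 11, 53], ((392.5, 267.0), (10.0, 5.0), 90.0))
orange (array([409.3, 345.3]), [404, 341, 11, 9, 48], ((409.45587158203125, 345.4264831542969), (4.287464618682861, 11.3189058303833), 59.03623962402344))
yellow (array([154.9, 219.7]), [118, 215, 75, 14, 299], ((154.75906372070312, 222.0599822998047), (74.10649871826172, 10.987548828125), 2.726310968399048))
yellow (array([418.5, 229. ]), [384, 219, 71, 20, 290], ((418.0384521484375, 231.3076934814453), (71.58238220214844, 10.786386489868164), 11.309932708740234))
red (array([301. , 176.1]), [282, 174, 39, 5, 149], ((300.9933776855469, 176.15188598632812), (38.05101013183594, 3.865912914276123), 2.4895529747009277))
blue (array([205.5, 142.5]), [200, 137, 12, 12, 115], ((205.5, 142.5), (11.0, 11.0), 90.0))
blue (array([151. , 256.3]), [109, 216, 86, 76, 4875], ((151.47781372070312, 253.9274444580078), (82.23976135253906, 72.17540740966797), 2.9737308025360107))
blue (array([413.8, 266. ]), [368, 220, 89, 85, 3259], ((412.5384826660156, 262.3077087402344), (80.4076156616211, 70.9940414428711), 11.309932708740234))
```

View pics/z1.png

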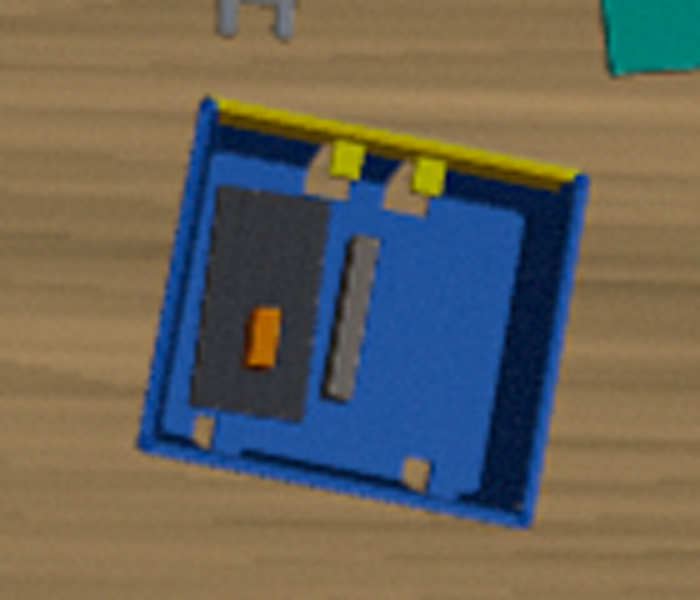

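View pics/z2.png

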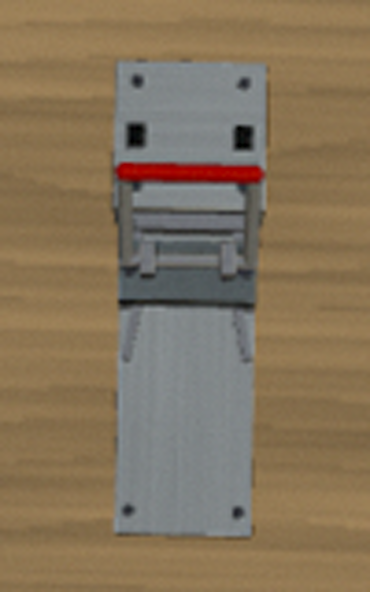

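View pics/z3.png

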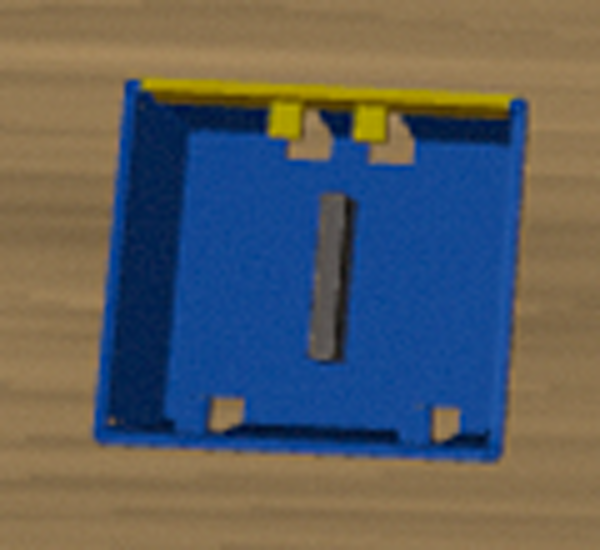

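Run:
```python
from h import *
I=ctrl.camera_info("top");print("cam",ray(I,(0,0))[0])
def z(off,s,p): return np.array(off)+(np.array(p)+.5)/s-.5
def tray(nm,off,s,ps):
    c=np.array([onz(I,z(off,s,p),.06) for p in ps]);print(nm,c.round(4).tolist(),c.mean(0).round(4))
    ax=(c[0]+c[1]-c[2]-c[3]);ay=(c[0]+c[3]-c[1]-c[2])
    print(" len",np.linalg.norm(ax)/2,np.linalg.norm(ay)/2,"yaw",np.degrees(np.arctan2(ax[1],ax[0])),np.degrees(np.arctan2(-ay[0],ay[1])))
tray("full",(340,200),5,[(208,98),(585,178),(530,524),(140,449)])
tray("stand",(90,200),5,[(129,82),(524,100),(501,459),(98,441)])
# ribs top z=.03
for nm,off,ps in(("ribF",(340,200),[(354,236),(379,238),(345,402),(323,397)]),("ribS",(90,200),[(320,194),(347,195),(334,360),(309,358)])):
    c=np.array([onz(I,z(off,5,p),.03) for p in ps]);print(nm,c.mean(0).round(4)); a=c[0]+c[1]-c[2]-c[3];print(np.linalg.norm(a)/2,np.degrees(np.arctan2(a[1],a[0])))
# orange top: z = 4+38=42mm
print("insert plate", )
c=np.array([onz(I,z((340,200),5,p),.012) for p in [(217,187),(331,205),(302,422),(191,404)]]);m=c.mean(0);a=c[0]+c[1]-c[2]-c[3];print(m,np.linalg.norm(a)/2,np.linalg.norm(c[0]+c[3]-c[1]-c[2])/2,np.degrees(np.arctan2(a[1],a[0])))
print("orange", onz(I,z((340,200),5,(266,335)),.042))
o=(250,130);s=3.7
for nm,p,h in(("fl",(115,533),.015),("fr",(250,538),.015),("bm l",(118,303),.05),("bm r",(253,306),.05),("bm l@bed",(118,303),.015),("bl",(117,62),.048),("br",(268,65),.048)):
    print(nm,onz(I,z(o,s,p),h).round(4))
# bar triangulation
S=ctrl.camera_info("scene");si=cv2.imread("pics/scene0.png")[:,:,::-1].copy()
for b in blobs(si,(0,200,120),(4,255,255)):print(b)
```

```text
cam [ 0.30296995 -0.01702593  1.45719311]
full [[0.548, -0.209, 0.06], [0.5145, -0.3893, 0.06], [0.35, -0.3619, 0.06], [0.3804, -0.1784, 0.06]] [ 0.4482 -0.2846  0.06  ]
 len 0.1685571443947527 0.18465183574086358 yaw -9.897509922618665 -9.960478545802285
stand [[0.5377, 0.419, 0.06], [0.5344, 0.2335, 0.06], [0.3652, 0.2354, 0.06], [0.3688, 0.4216, 0.06]] [0.4515 0.3274 0.06  ]
 len 0.16907745037458677 0.1858853412509362 yaw -0.7634361921537561 -1.0665092548794963
ribF [ 0.4477 -0.2828  0.03  ]
0.08059759709416693 -11.15561311575551
ribS [0.4513 0.3278 0.03  ]
0.07909248302426347 -0.675839620263955
insert plate
[ 0.45517062 -0.24203001  0.012     ] 0.10753210496370007 0.055642172831693856 -6.855120641644453
orange [ 0.4371908  -0.24016588  0.042     ]
fl [0.4154 0.0272 0.015 ]
fr [ 0.4144 -0.061   0.015 ]
bm l [0.5615 0.0289 0.05  ]
bm r [ 0.5621 -0.0584  0.05  ]
bm l@bed [0.568  0.0301 0.015 ]
bl [0.7228 0.0347 0.048 ]
br [ 0.7239 -0.0646  0.048 ]
(array([349.8, 281.3]), [325, 278, 48, 8, 183], ((348.5202941894531, 281.28424072265625), (4.346070289611816, 47.308040618896484), 85.91438293457031))
```

```bash
cat >> h.py <<'E'
def tri(obs):
    A=np.zeros((3,3));b=np.zeros(3)
    for i,p in obs:
        o,d=ray(i,p);d=d/np.linalg.norm(d);M=np.eye(3)-np.outer(d,d);A+=M;b+=M@o
    x=np.linalg.solve(A,b);res=[np.linalg.norm(np.cross(x-ray(i,p)[0],ray(i,p)[1]/np.linalg.norm(ray(i,p)[1]))) for i,p in obs]
    return x,res
def Rdown(yaw,pitch=0):  # tool x at yaw(deg); pitch>0: fingers point forward(+tool x), body leans back
    r=R.from_euler('z',yaw,degrees=True)*R.from_rotvec([np.pi,0,0])
    return r*R.from_rotvec([0,np.radians(pitch),0])
def delta(pos,yaw,pitch=0,off=0.155):
    """pos: wanted grasp-point (off ahead of TCP). prints rotation left (deg, tool) and shift after rotation, cm"""
    o=ctrl.get_obs();r=R.from_rotvec(o["tool_rot"]);t=Rdown(yaw,pitch)
    rv=(r.inv()*t).as_rotvec(degrees=True)
    tcp=np.array(pos)-t.apply([0,0,off])
    d=tcp-o["tool_pos"]
    print("t",round(o["t"],2),"rot",rv.round(2),"shift tool(after rot) cm",(t.inv().apply(d)*100).round(2),"now-tool",(r.inv().apply(d)*100).round(2),
     "grasp now",(o["tool_pos"]+r.apply([0,0,off])).round(4),"F",o["contact_force"].round(1),"open",round(o["opening"],4),"q",np.degrees(o["q"]).round(0))
E
python3 - <<'E'
from h import *
T=ctrl.camera_info("top");S=ctrl.camera_info("scene")
x,r=tri([(T,(301,176.1)),(S,(348.7,281.3))]);print("bar",x,r)
W=ctrl.camera_info("wrist");o=ctrl.get_obs();r=R.from_rotvec(o["tool_rot"])
cp=ray(W,(0,0))[0];print("cam in tool",r.inv().apply(cp-o["tool_pos"]),"view dir",r.inv().apply(ray(W,(323,239.5))[1]))
delta([0.4372,-0.2402,0.15],-8)
E
```

```text
bar [ 0.62832626 -0.0154902   0.13678129] [np.float64(9.963928788232354e-05), np.float64(9.963928788231265e-05)]
cam in tool [ 0.08000986 -0.00082936  0.03087234] view dir [-3.08965789e-01 -6.25649289e-04  9.51072957e-01]
t 0.15 rot [-1.000e-01  1.000e-02  2.764e+01] shift tool(after rot) cm [ 17.65 -37.65   9.87] now-tool [ 33.1  -25.15   9.92] grasp now [ 0.21   -0.5882  0.2487] F [ 0.3 -0.3  0.1] open 0.0856 q [-77.   3.  92.   0.  85.  -7.]
```

Call:
jog_arm(steps=[[[4.1,-3.1,0],[0,0,0]],[[4.1,-3.1,0],[0,0,0]],[[4.1,-3.1,0],[0,0,0]],[[4.1,-3.1,0],[0,0,0]],[[4.1,-3.1,0],[0,0,0]],[[4.1,-3.1,0],[0,0,0]],[[4.1,-3.1,0],[0,0,0]],[[4.1,-3.1,0],[0,0,0]]], fingers=0.1)

```text
t: 0.95
tool_pos: [0.4293, -0.2534, 0.4007]
tool_rot: [-3.094, -0.516, 0.001]
contact_force: [1.3, -1.3, 0.4]
opening: 0.0472
```

Call:
jog_arm(steps=[[[0,0,0],[0,0,-8.5]],[[0,0,0],[0,0,-8.5]],[[0,0,0],[0,0,-8.5]],[[0,0,0],[0,0,-8.5]],[[0,0,0],[0,0,-8.5]],[[0,0,0],[0,0,-8.5]],[[0,0,0],[0,0,-8.5]],[[0,0,0],[0,0,-8.5]]])

```text
t: 1.75
tool_pos: [0.4321, -0.2451, 0.3978]
tool_rot: [-2.254, -2.175, -0.005]
contact_force: [-0.0, 0.4, 0.5]
opening: 0.0467
```

Call:
jog_arm(steps=[[[0,0,0],[0,0,-8.5]],[[0,0,0],[0,0,-8.5]],[[0,0,0],[0,0,-8.5]],[[0,0,0],[0,0,-8.5]],[[0,0,0],[0,0,-8.5]],[[0,0,0],[0,0,-8.5]],[[0,0,0],[0,0,-8.5]],[[0,0,0],[0,0,-8.5]]])

```text
t: 2.55
tool_pos: [0.4311, -0.2443, 0.3945]
tool_rot: [-0.632, -3.066, -0.016]
contact_force: [0.1, -0.2, 0.1]
opening: 0.0471
```

Run:
```python
from h import *
delta([0.4372,-0.2402,0.15],172)
```

```text
t 2.55 rot [  0.53  -0.66 -15.29] shift tool(after rot) cm [-0.54  0.49  8.95] now-tool [-0.51  0.55  8.95] grasp now [ 0.4298 -0.2425  0.2395] F [ 0.1 -0.2  0.1] open 0.0471 q [ -38.  -15.  110.    0.   86. -105.]
```

Call:
jog_arm(steps=[[[-0.3,0.3,2],[0.3,-0.4,-8]],[[-0.2,0.2,2],[0.2,-0.3,-7.3]],[[0,0,0],[0,0,0]]])

```text
t: 2.85
tool_pos: [0.4372, -0.2409, 0.3534]
tool_rot: [0.201, 3.134, -0.001]
contact_force: [-0.4, 0.2, -0.2]
opening: 0.0471
```

Run:
```python
from h import *
delta([0.4372,-0.2402,0.15],172)
W=ctrl.camera_info("wrist");img=ctrl.get_image("wrist");cv2.imwrite("pics/w1.png",img[:,:,::-1]);
import pickle;pickle.dump(W,open("w1.pkl","wb"))
for b in blobs(img,(5,180,60),(18,255,255),100): print(b, onz(W,b[0],.042))
```

```text
t 2.85 rot [-0.02  0.09  0.67] shift tool(after rot) cm [0.01 0.07 4.84] now-tool [0.02 0.07 4.84] grasp now [ 0.4375 -0.241   0.1984] F [-0.4  0.2 -0.2] open 0.0471 q [ -37.  -13.  112.    0.   80. -120.]
(array([323.4, 223.5]), [316, 203, 15, 41, 507], ((323.0, 223.0), (40.0, 14.0), 90.0)) [ 0.43669744 -0.23927741  0.042     ]
```

View pics/w1.png

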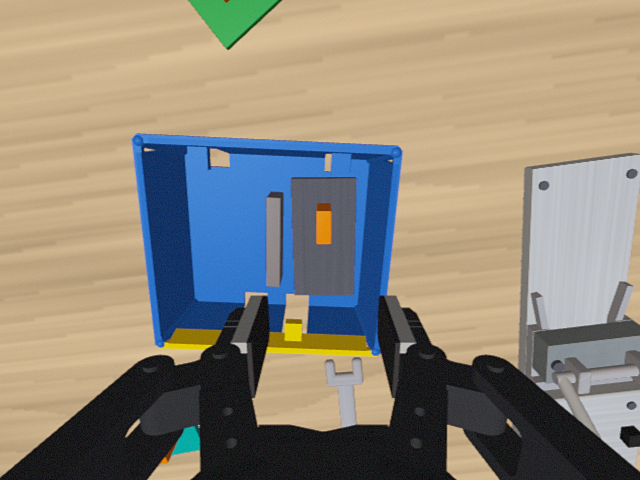

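Run:
```python
from h import *
import pickle;W=pickle.load(open("w1.pkl","rb"))
c=np.array([onz(W,p,.012) for p in [(292.5,178),(355.5,177.5),(354.5,295),(293.5,294)]])
m=c.mean(0);a=c[2]+c[3]-c[0]-c[1];print("plate",m,np.linalg.norm(a)/2,np.linalg.norm(c[0]+c[3]-c[1]-c[2])/2,np.degrees(np.arctan2(a[1],a[0])))
u=a/np.linalg.norm(a);print("grip from plate",m-.02*u)
c=np.array([onz(W,p,.042) for p in [(316.5,210),(330.5,210),(330.5,243.5),(316.5,243.5)]]);a=c[2]+c[3]-c[0]-c[1];print("rib",c.mean(0),np.linalg.norm(a)/2,np.degrees(np.arctan2(a[1],a[0])))
for nm,ps in (("tray",[(266.5,195),(282,192.5),(279.5,286),(268.5,285)]),):
    c=np.array([onz(W,p,.03) for p in ps]);print(c.round(4),c.mean(0))
c=np.array([onz(W,p,.06) for p in [(135,136),(401,149),(377,353),(158,346)]]);a=c[2]+c[3]-c[0]-c[1];print("rim",c.round(4),c.mean(0),np.degrees(np.arctan2(a[1],a[0])))
for p in [(526,168),(636,154)]: print(onz(W,p,.015))
```

```text
plate [ 0.45954455 -0.24159959  0.012     ] 0.10939745128902245 0.05531150867738066 -7.271412972401819
grip from plate [ 0.43970539 -0.2390682   0.012     ]
rib [ 0.43958132 -0.23956686  0.042     ] 0.027816067271407435 -7.306108846228549
[[ 0.4104 -0.2823  0.03  ]
 [ 0.41   -0.2695  0.03  ]
 [ 0.4916 -0.2852  0.03  ]
 [ 0.4894 -0.2946  0.03  ]] [ 0.45036223 -0.28287835  0.03      ]
rim [[ 0.3529 -0.3597  0.06  ]
 [ 0.3851 -0.1781  0.06  ]
 [ 0.5495 -0.2083  0.06  ]
 [ 0.5192 -0.3891  0.06  ]] [ 0.45167284 -0.283792    0.06      ] -10.221601160684914
[ 0.41827284 -0.06701242  0.015     ]
[0.41828723 0.02221134 0.015     ]
```

Run:
```python
from h import *
delta([0.4396,-0.2394,0.034],172.7)
```

```text
t 2.9 rot [-0.08  0.19 -0.16] shift tool(after rot) cm [-0.18  0.2  16.6 ] now-tool [-0.13  0.23 16.6 ] grasp now [ 0.438  -0.2415  0.2   ] F [-0.8  0.3  0. ] open 0.0472 q [ -37.  -13.  112.    0.   80. -120.]
```

Call:
jog_arm(steps=[[[-0.2,0.2,3.5],[0,0.1,0]],[[0,0,3.5],[0,0,0]],[[0,0,3],[0,0,0]],[[0,0,2],[0,0,0]],[[0,0,0],[0,0,0]]])

```text
t: 3.4
tool_pos: [0.4425, -0.242, 0.2393]
tool_rot: [0.226, 3.122, -0.013]
contact_force: [-1.1, 1.0, 0.4]
opening: 0.0468
```

Run:
```python
from h import *
delta([0.4396,-0.2394,0.034],172.7)
W=ctrl.camera_info("wrist");img=ctrl.get_image("wrist");cv2.imwrite("pics/w2.png",img[:,:,::-1]);
```

```text
t 3.4 rot [-0.42  0.66 -0.99] shift tool(after rot) cm [0.32 0.22 5.03] now-tool [0.39 0.26 5.02] grasp now [ 0.4442 -0.2434  0.0843] F [-1.1  1.   0.4] open 0.0468 q [ -37.   -4.  116.   -0.   67. -119.]
```

View pics/w2.png

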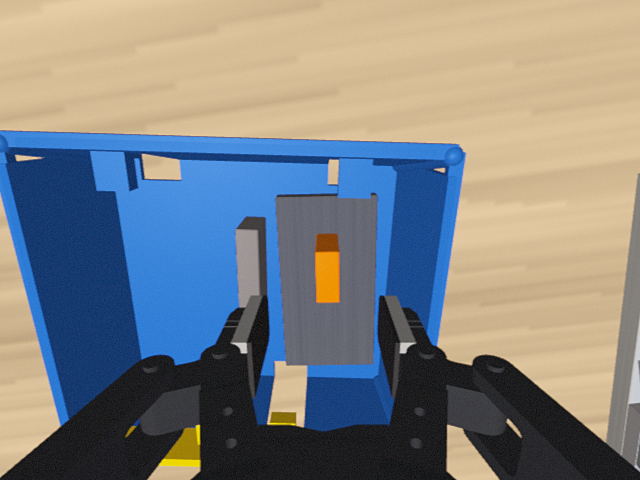

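Call:
jog_arm(steps=[[[0.3,0.2,0.5],[-0.4,0.6,-0.9]],[[0,0,1],[0,0,0]],[[0,0,0],[0,0,0]]], fingers=-0.3)

```text
t: 3.75
tool_pos: [0.442, -0.2413, 0.2301]
tool_rot: [0.203, 3.126, -0.009]
contact_force: [-0.4, 1.0, -0.0]
opening: 0.0298
```

Run:
```python
from h import *
delta([0.4396,-0.2394,0.034],172.7)
W=ctrl.camera_info("wrist");img=ctrl.get_image("wrist");cv2.imwrite("pics/w3.png",img[:,:,::-1]);
```

```text
t 3.75 rot [-0.3   0.56 -0.12] shift tool(after rot) cm [0.26 0.16 4.11] now-tool [0.3  0.18 4.11] grasp now [ 0.4434 -0.2423  0.0751] F [-0.4  1.  -0. ] open 0.0298 q [ -37.   -4.  117.    0.   66. -120.]
```

View pics/w3.png

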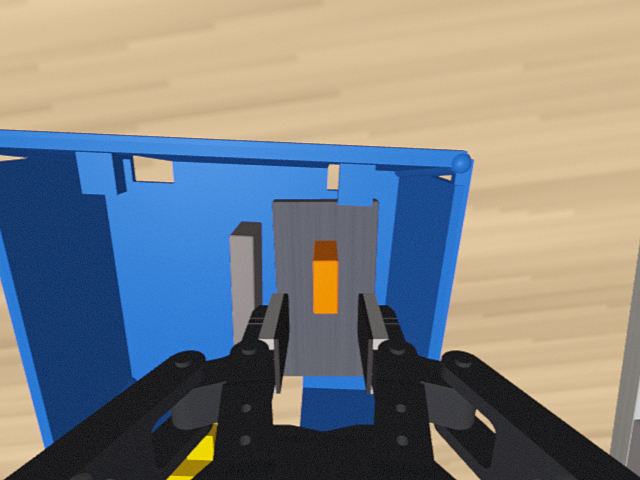

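Call:
jog_arm(steps=[[[0.4,0.2,1.2],[-0.4,0.7,0]],[[0,0,1.2],[0,0,0]],[[0,0,1],[0,0,0]],[[0,0,0.2],[0,0,0]]])

```text
t: 4.2
tool_pos: [0.4388, -0.2392, 0.1933]
tool_rot: [0.204, 3.135, 0.001]
contact_force: [0.4, 0.5, 0.7]
opening: 0.0298
```

Run:
```python
from h import *
delta([0.4396,-0.2394,0.034],172.7)
```

```text
t 4.2 rot [ 0.02  0.   -0.14] shift tool(after rot) cm [-0.08 -0.01  0.43] now-tool [-0.08 -0.01  0.43] grasp now [ 0.4389 -0.2391  0.0383] F [0.4 0.5 0.7] open 0.0298 q [ -37.   -0.  118.    0.   63. -120.]
```

Call:
jog_arm(steps=[[[-0.1,0,0.5],[0,0,0]],[[0,0,0.1],[0,0,0]]])

```text
t: 4.4
tool_pos: [0.4401, -0.2396, 0.1867]
tool_rot: [0.204, 3.135, 0.0]
contact_force: [0.1, -0.4, 1.4]
opening: 0.0302
```

Call:
jog_arm(steps=[[[0,0,0],[0,0,0]],[[0,0,0],[0,0,0]],[[0,0,0],[0,0,0]],[[0,0,0],[0,0,0]]], fingers=-1, grip_force=60)

```text
t: 4.8
tool_pos: [0.4403, -0.2397, 0.1867]
tool_rot: [0.204, 3.135, -0.0]
contact_force: [-0.2, 0.1, -0.7]
opening: 0.0109
```

Run:
```python
from h import *
delta([0.4396,-0.2394,0.034],172.7)
W=ctrl.camera_info("wrist");img=ctrl.get_image("wrist");cv2.imwrite("pics/w4.png",img[:,:,::-1]);
```

```text
t 4.8 rot [-0.01  0.03 -0.14] shift tool(after rot) cm [ 0.07  0.02 -0.23] now-tool [ 0.07  0.02 -0.23] grasp now [ 0.4403 -0.2398  0.0317] F [-0.2  0.1 -0.7] open 0.0109 q [ -37.    0.  118.    0.   62. -120.]
```

View pics/w4.png

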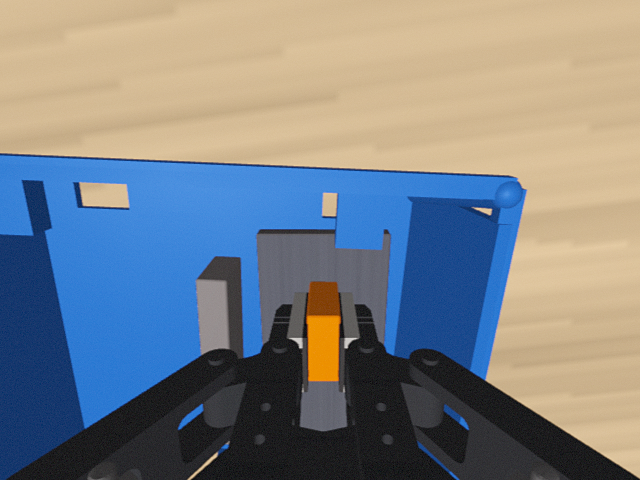

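Run:
```python
from h import *
import pickle;W=pickle.load(open("w1.pkl","rb"))
u=np.array([np.cos(np.radians(-10.2)),np.sin(np.radians(-10.2))])
for n,p,z in(("rear lug edge",(348,173),.058),("plate rear",(348,178),.012),("yellow lug near edge",(293,320),.058),("lug near edge low",(293,320),.04),("plate nose",(300,294.5),.012)):
    q=onz(W,p,z);print(n,q.round(4),(q[:2]-[.451,-.283])@u)
a=cv2.imread("pics/w1.png")[120:370,120:420];cv2.imwrite("pics/w1z.png",cv2.resize(a,None,fx=2.4,fy=2.4,interpolation=2))
```

```text
rear lug edge [ 0.3972 -0.2164  0.058 ] -0.06476096586867527
plate rear [ 0.4081 -0.2146  0.012 ] -0.05435208840874995
yellow lug near edge [ 0.5105 -0.2739  0.058 ] 0.0569477341756992
lug near edge low [ 0.5208 -0.2769  0.04  ] 0.06766418254708023
plate nose [ 0.5109 -0.2709  0.012 ] 0.05682321477901422
```

View pics/w1z.png

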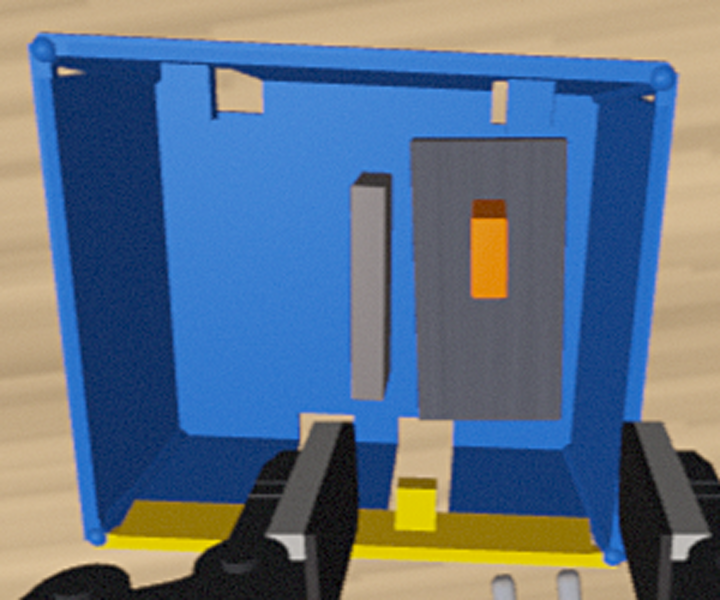

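Call:
jog_arm(steps=[[[0.4,0,-1],[0,0,0]],[[0,0,-1],[0,0,0]],[[0,0,0],[0,0,0]]])

```text
t: 5.15
tool_pos: [0.435, -0.2384, 0.2069]
tool_rot: [-0.203, -3.132, -0.003]
contact_force: [0.9, 0.7, -2.0]
opening: 0.0111
```

Run:
```python
from h import *
delta([0.4361,-0.2394,0.034],172.7)
W=ctrl.camera_info("wrist");img=ctrl.get_image("wrist");cv2.imwrite("pics/w5.png",img[:,:,::-1]);
```

```text
t 5.15 rot [ 0.1  -0.16 -0.13] shift tool(after rot) cm [-0.12 -0.09  1.79] now-tool [-0.12 -0.09  1.79] grasp now [ 0.4346 -0.2381  0.0519] F [ 0.9  0.7 -2. ] open 0.0111 q [ -37.   -2.  118.    0.   64. -120.]
```

View pics/w5.png

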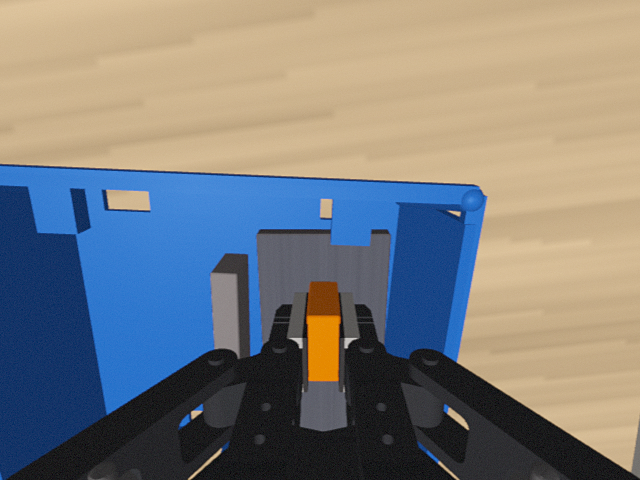

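Call:
jog_arm(steps=[[[0,0,-1.5],[0,0,0]],[[0,0,-2.5],[0,0,0]],[[0,0,-3],[0,0,0]],[[0,0,-2],[0,0,-3]],[[0,0,0],[0,0,-4]],[[0,0,0],[0,0,0]]])

```text
t: 5.8
tool_pos: [0.4332, -0.237, 0.2958]
tool_rot: [-0.006, -3.133, -0.011]
contact_force: [-1.0, 0.6, -3.3]
opening: 0.0113
```

Run:
```python
from h import *
delta([0.445,-0.0165,0.12],180.3)
```

```text
t 5.8 rot [ 0.39 -0.49 -0.51] shift tool(after rot) cm [-1.3  22.04  2.08] now-tool [-1.12 22.04  2.22] grasp now [ 0.4318 -0.2359  0.1408] F [-1.   0.6 -3.3] open 0.0113 q [ -37.  -10.  115.    0.   75. -127.]
```

Call:
jog_arm(steps=[[[0,2,0],[0.2,-0.2,-0.3]],[[0,4,0],[0,0,0]],[[0,4,0],[0,0,0]],[[0,4,0],[0,0,0]],[[0,4,0],[0,0,0]],[[0,3,0],[0,0,0]],[[0,1,0],[0,0,0]],[[0,0,0],[0,0,0]]])

```text
t: 6.6
tool_pos: [0.432, -0.0099, 0.2922]
tool_rot: [-0.022, -3.131, -0.007]
contact_force: [0.4, -0.4, -3.9]
opening: 0.0111
```

Run:
```python
from h import *
delta([0.440,-0.0165,0.12],180.3)
W=ctrl.camera_info("wrist");img=ctrl.get_image("wrist");cv2.imwrite("pics/w6.png",img[:,:,::-1]);
import pickle;pickle.dump(W,open("w6.pkl","wb"))
cv2.imwrite("pics/t6.png",cv2.resize(ctrl.get_image("top")[120:300,230:400],None,fx=3.3,fy=3.3,interpolation=2)[:,:,::-1]);
```

```text
t 6.6 rot [ 0.27 -0.61 -1.1 ] shift tool(after rot) cm [-0.8  -0.66  1.72] now-tool [-0.83 -0.65  1.71] grasp now [ 0.4303 -0.0092  0.1373] F [ 0.4 -0.4 -3.9] open 0.0111 q [ -11.  -19.  123.    0.   76. -100.]
```

View pics/w6.png

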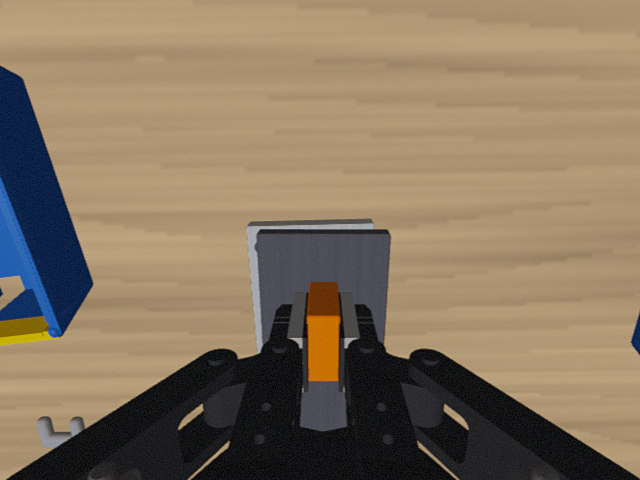

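View pics/t6.png

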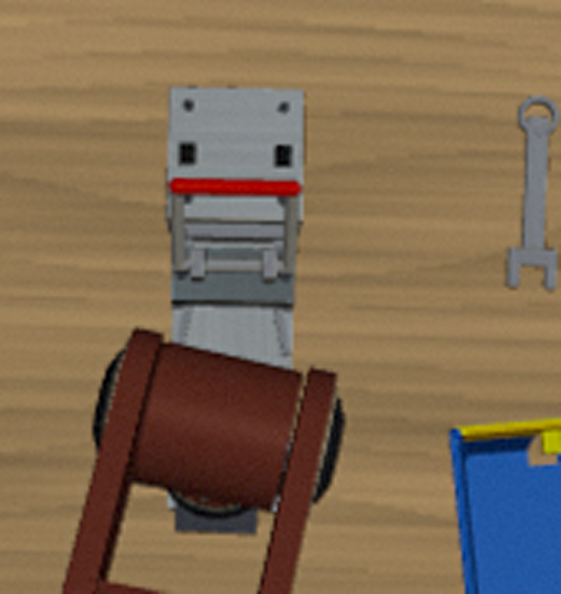

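Run:
```python
import cv2
cv2.imwrite("pics/w6z.png",cv2.resize(cv2.imread("pics/w6.png")[205:305,235:405],None,fx=4.7,fy=4.7,interpolation=cv2.INTER_NEAREST))
from h import *
import pickle;W=pickle.load(open("w6.pkl","rb"))
for p in [(249,227),(373,225)]: print(onz(W,p,.015))
```

```text
[ 0.42018218 -0.05905724  0.015     ]
[0.42008599 0.0277639  0.015     ]
```

View pics/w6z.png

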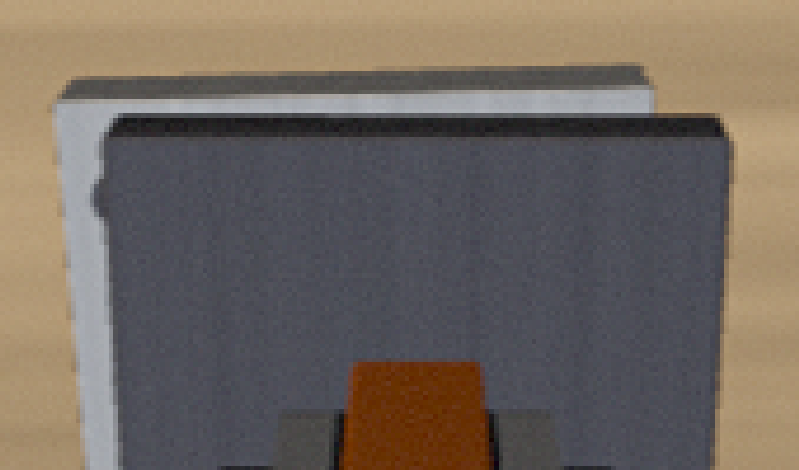

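Run:
```python
from h import *
import pickle;W=pickle.load(open("w6.pkl","rb"))
a,b=[onz(W,p,.015) for p in [(246.9,226.7),(374.5,224.2)]]
print(a,b,(a+b)/2,np.linalg.norm(a-b),np.degrees(np.arctan2(-(b-a)[0],(b-a)[1])))
# top-camera beam edges from t6: front beam edge & back & bail
I=ctrl.camera_info("top")
for nm,p,z in(("bmL",(172,305),.05),("bmR",(295,307),.05),("bkL",(169,88),.048),("bkR",(305,91),.048)):
    print(nm,onz(I,np.array([230,120])+(np.array(p)+.5)/3.3-.5,z).round(4))
# where would plate-rear centre project: given plate in tool
o=ctrl.get_obs();r=R.from_rotvec(o["tool_rot"]);g=o["tool_pos"]+r.apply([0,0,.155])
zt=g[2]-.0277+.008
for p in[(257.7,234.3),(389.7,234.3)]: print("plate rear corner in tool rel grasp",r.inv().apply(onz(W,p,zt)-g).round(4))
```

```text
[ 0.41994169 -0.06050854  0.015     ] [0.4195223  0.02879854 0.015     ] [ 0.41973199 -0.015855    0.015     ] 0.08930806966394374 0.2690615252180915
bmL [0.5602 0.0283 0.05  ]
bmR [ 0.5613 -0.0609  0.05  ]
bkL [0.7229 0.0357 0.048 ]
bkR [ 0.7238 -0.0647  0.048 ]
plate rear corner in tool rel grasp [ 0.0349 -0.0245  0.02  ]
plate rear corner in tool rel grasp [0.0349 0.0299 0.0202]
```

Run:
```python
from h import *
delta([0.443,-0.0158,0.06],180.35)
```

```text
t 6.7 rot [ 0.25 -0.6  -1.26] shift tool(after rot) cm [-1.08 -0.46  7.74] now-tool [-1.17 -0.47  7.73] grasp now [ 0.4305 -0.0106  0.1374] F [-1.  -0.9 -3.6] open 0.0105 q [ -11.  -19.  123.    0.   76. -101.]
```

Call:
jog_arm(steps=[[[-1.1,-0.5,1],[0.2,-0.6,-1.3]],[[0,0,2.5],[0,0,0]],[[0,0,2.5],[0,0,0]],[[0,0,1],[0,0,0]],[[0,0,0],[0,0,0]]])

```text
t: 7.2
tool_pos: [0.4451, -0.023, 0.2217]
tool_rot: [0.005, 3.138, -0.004]
contact_force: [0.3, 1.0, -2.8]
opening: 0.0107
```

Run:
```python
from h import *
delta([0.443,-0.0158,0.0445],180.35)
```

```text
t 7.2 rot [-0.15  0.22 -0.52] shift tool(after rot) cm [0.21 0.72 2.22] now-tool [0.22 0.72 2.22] grasp now [ 0.4457 -0.0234  0.0667] F [ 0.3  1.  -2.8] open 0.0107 q [ -13.  -11.  125.   -0.   67. -102.]
```

Call:
jog_arm(steps=[[[0.2,0.7,0.8],[-0.1,0.2,-0.5]],[[0,0,0.6],[0,0,0]],[[0,0,0],[0,0,0]]])

```text
t: 7.5
tool_pos: [0.444, -0.0167, 0.2088]
tool_rot: [-0.007, 3.139, -0.002]
contact_force: [0.7, 0.2, -3.1]
opening: 0.0107
```

Run:
```python
from h import *
delta([0.443,-0.0158,0.0445],180.35)
```

```text
t 7.5 rot [-0.09  0.17 -0.1 ] shift tool(after rot) cm [0.1  0.09 0.93] now-tool [0.11 0.1  0.93] grasp now [ 0.4445 -0.017   0.0538] F [ 0.7  0.2 -3.1] open 0.0107 q [ -12.  -10.  125.   -0.   65. -102.]
```

Call:
jog_arm(steps=[[[0.1,0.1,0.7],[-0.1,0.2,0]],[[0,0,0.2],[0,0,0]],[[0,0,0],[0,0,0]]])

```text
t: 7.8
tool_pos: [0.4437, -0.0155, 0.2005]
tool_rot: [-0.008, 3.14, -0.001]
contact_force: [0.1, -0.8, -2.8]
opening: 0.0107
```

Run:
```python
from h import *
delta([0.443,-0.0158,0.0445],180.35)
W=ctrl.camera_info("wrist");img=ctrl.get_image("wrist");cv2.imwrite("pics/w7.png",img[:,:,::-1]);
```

```text
t 7.8 rot [-0.02  0.12 -0.06] shift tool(after rot) cm [ 0.07 -0.03  0.1 ] now-tool [ 0.07 -0.03  0.1 ] grasp now [ 0.444  -0.0156  0.0455] F [ 0.1 -0.8 -2.8] open 0.0107 q [ -12.   -9.  125.    0.   64. -102.]
```

View pics/w7.png

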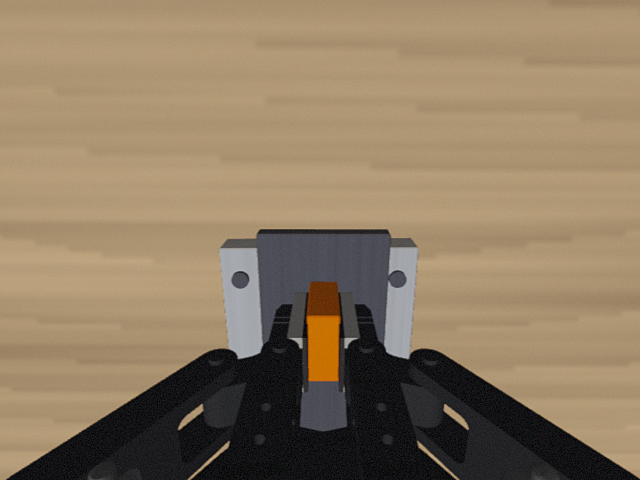

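Run:
```python
from h import *
W=ctrl.camera_info("wrist")
cv2.imwrite("pics/w7z.png",cv2.resize(cv2.imread("pics/w7.png")[225:325,210:430],None,fx=3.6,fy=3.6,interpolation=cv2.INTER_NEAREST))
for p in[(240,279.5),(397.3,279)]: print(onz(W,p,.015).round(4))
for p in[(258,236),(389.7,236)]: print("plate",onz(W,p,.0455-.0277+.008).round(4))
delta([0.443,-0.0158,0.0445],180.35)
```

```text
[ 0.4347 -0.0528  0.015 ]
[0.4341 0.0197 0.015 ]
plate [ 0.4101 -0.0414  0.0258]
plate [0.4099 0.0129 0.0258]
t 7.85 rot [-0.02  0.11 -0.06] shift tool(after rot) cm [ 0.06 -0.03  0.1 ] now-tool [ 0.06 -0.03  0.1 ] grasp now [ 0.4439 -0.0155  0.0455] F [ 0.1 -0.  -3.6] open 0.0109 q [ -12.   -9.  125.    0.   64. -102.]
```

View pics/w7z.png

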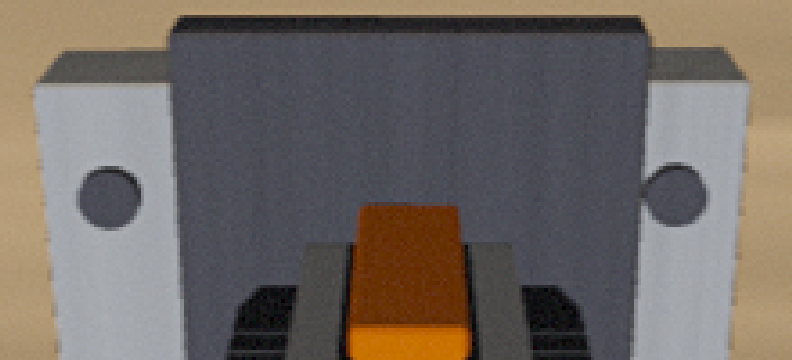

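Call:
jog_arm(steps=[[[0,-0.25,0.2],[0,0.1,-0.2]],[[0,0,0],[0,0,0]],[[0,0,0],[0,0,0]]])

```text
t: 8.15
tool_pos: [0.444, -0.0183, 0.1989]
tool_rot: [-0.014, 3.14, -0.001]
contact_force: [-0.3, 0.5, -2.8]
opening: 0.0111
```

Run:
```python
from h import *
delta([0.543,-0.0172,0.0440],180.45)
```

```text
t 8.15 rot [-0.04  0.06  0.07] shift tool(after rot) cm [-9.9   0.03 -0.01] now-tool [-9.9   0.02  0.  ] grasp now [ 0.4441 -0.0184  0.0439] F [-0.3  0.5 -2.8] open 0.0111 q [ -12.   -9.  125.   -0.   64. -102.]
```

Call:
jog_arm(steps=[[[-1,0,0],[0,0,0]],[[-1,0,0],[0,0,0]],[[-1,0,0],[0,0,0]],[[0,0,0],[0,0,0]]])

```text
t: 8.55
tool_pos: [0.4773, -0.0182, 0.1995]
tool_rot: [-0.014, 3.138, -0.001]
contact_force: [-0.2, -0.0, -3.2]
opening: 0.011
```

Run:
```python
from h import *
delta([0.543,-0.0174,0.0440],180.45)
```

```text
t 8.55 rot [-0.05  0.19  0.05] shift tool(after rot) cm [-6.57  0.02  0.05] now-tool [-6.57  0.02  0.07] grasp now [ 0.4778 -0.0183  0.0445] F [-0.2 -0.  -3.2] open 0.011 q [ -11.   -4.  121.   -0.   63. -102.]
```

Call:
jog_arm(steps=[[[-0.6,0,0.05],[0,0.1,0]],[[-0.6,0,0],[0,0,0]],[[-0.6,0,0],[0,0,0]],[[-0.6,0,0],[0,0,0]],[[0,0,0],[0,0,0]]])

```text
t: 9.05
tool_pos: [0.5038, -0.0179, 0.1987]
tool_rot: [-0.014, 3.141, -0.001]
contact_force: [0.3, -0.2, -2.9]
opening: 0.0114
```

Run:
```python
from h import *
delta([0.543,-0.0174,0.0440],180.45)
for n in("scene",): cv2.imwrite("pics/s8.png",cv2.resize(ctrl.get_image(n)[200:400,230:430],None,fx=3,fy=3,interpolation=2)[:,:,::-1])
cv2.imwrite("pics/w8.png",ctrl.get_image("wrist")[:,:,::-1])
```

```text
t 9.05 rot [-0.04  0.04  0.06] shift tool(after rot) cm [-3.92  0.02 -0.03] now-tool [-3.92  0.01 -0.03] grasp now [ 0.5039 -0.018   0.0437] F [ 0.3 -0.2 -2.9] open 0.0114 q [ -10.   -0.  117.   -0.   63. -101.]
```

View pics/s8.png

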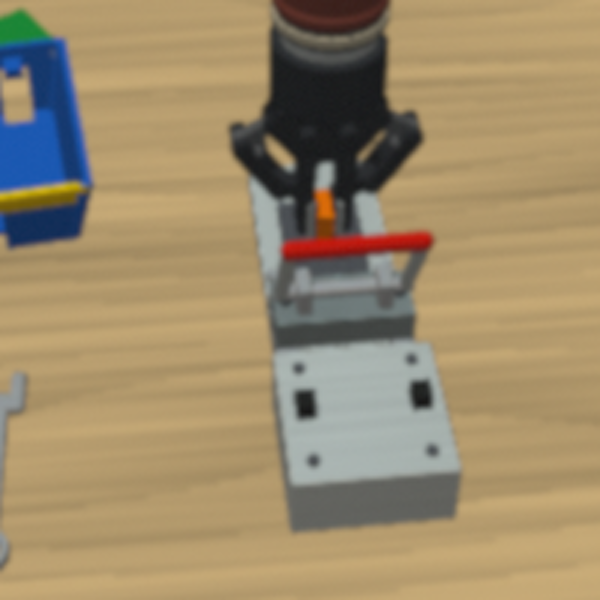

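View pics/w8.png

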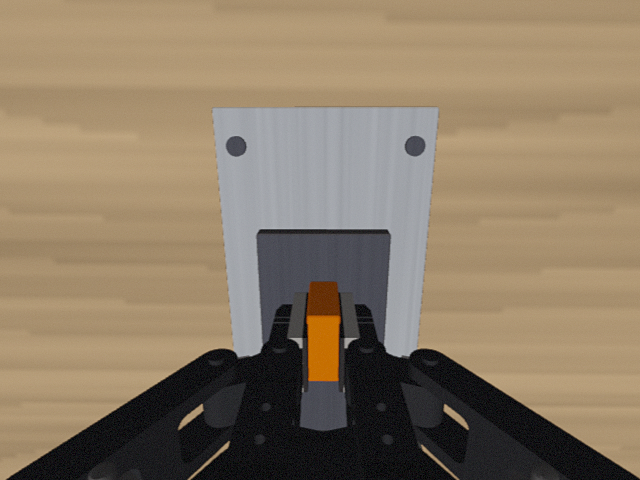

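Call:
jog_arm(steps=[[[-0.7,0,0],[0,0,0]],[[-0.7,0,0],[0,0,0]],[[-0.7,0,0],[0,0,0]],[[-0.6,0,0],[0,0,0]],[[0,0,0],[0,0,0]]])

```text
t: 9.65
tool_pos: [0.5322, -0.0175, 0.1984]
tool_rot: [0.014, -3.141, 0.001]
contact_force: [-0.4, -0.4, -3.7]
opening: 0.0106
```

Run:
```python
from h import *
delta([0.543,-0.0174,0.0440],180.45)
```

```text
t 9.65 rot [-0.04 -0.01  0.05] shift tool(after rot) cm [-1.08  0.01 -0.06] now-tool [-1.08  0.   -0.06] grasp now [ 0.5322 -0.0176  0.0434] F [-0.4 -0.4 -3.7] open 0.0106 q [ -10.    3.  113.   -0.   63. -100.]
```

Call:
jog_arm(steps=[[[-0.4,0,0],[0,0,0]],[[-0.4,0,0],[0,0,0]],[[-0.3,0,0],[0,0,0]]])

```text
t: 9.95
tool_pos: [0.5437, -0.0174, 0.198]
tool_rot: [0.014, -3.14, 0.001]
contact_force: [-0.6, -0.4, -2.3]
opening: 0.0113
```

Call:
jog_arm(steps=[[[-0.3,0,0],[0,0,0]],[[-0.2,0,0],[0,0,0]]])

```text
t: 10.15
tool_pos: [0.5467, -0.0174, 0.1982]
tool_rot: [0.016, -3.125, 0.001]
contact_force: [-12.2, 0.2, 9.6]
opening: 0.0111
```

Run:
```python
from h import *
delta([0.543,-0.0174,0.0440],180.45)
```

```text
t 10.15 rot [-0.04 -0.96  0.13] shift tool(after rot) cm [ 0.37  0.01 -0.08] now-tool [ 0.38  0.01 -0.08] grasp now [ 0.5442 -0.0176  0.0432] F [-12.2   0.2   9.6] open 0.0111 q [ -10.    6.  111.   -0.   64. -100.]
```

Call:
jog_arm(steps=[[[-0.1,0,0.15],[0,-0.5,0]],[[-0.1,0,0],[0,-0.3,0]]])

```text
t: 10.35
tool_pos: [0.5468, -0.0175, 0.1981]
tool_rot: [0.017, -3.125, 0.001]
contact_force: [-7.7, -0.6, 1.9]
opening: 0.0112
```

Run:
```python
from h import *
delta([0.543,-0.0174,0.0440],180.45)
cv2.imwrite("pics/w9.png",ctrl.get_image("wrist")[:,:,::-1])
```

```text
t 10.35 rot [-0.04 -0.97  0.18] shift tool(after rot) cm [ 0.38  0.01 -0.09] now-tool [ 0.38  0.01 -0.08] grasp now [ 0.5442 -0.0176  0.0432] F [-7.7 -0.6  1.9] open 0.0112 q [ -10.    6.  111.   -0.   64. -100.]
```

View pics/w9.png

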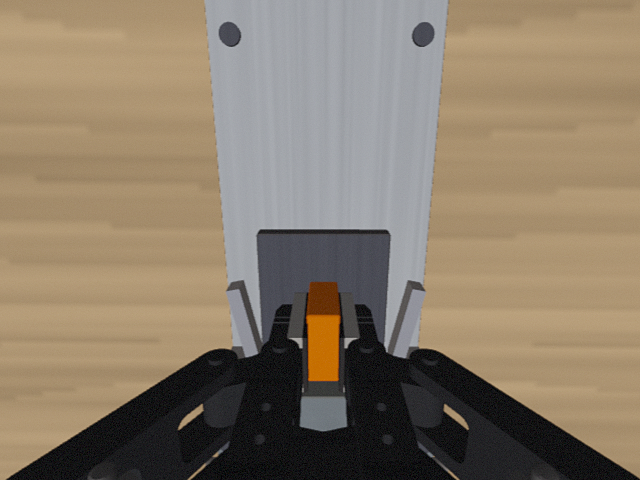

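Call:
jog_arm(steps=[[[0,0,0],[0,0,0]],[[0,0,0],[0,0,0]]], fingers=-0.45)

```text
t: 10.6
tool_pos: [0.5475, -0.0176, 0.1993]
tool_rot: [0.017, -3.127, 0.002]
contact_force: [1.1, -0.5, 0.3]
opening: 0.0231
```

Call:
jog_arm(steps=[[[0.1,0,-1],[0,-0.9,0]],[[0,0,-2],[0,0,0]],[[0.5,0,-3],[0,0,0]],[[1,0,-3],[0,0,0]],[[2,0,-3],[0,0,0]],[[2,0,-1],[0,0,0]],[[0,0,0],[0,0,0]]])

```text
t: 11.3
tool_pos: [0.4915, -0.0182, 0.3412]
tool_rot: [-0.018, 3.125, -0.004]
contact_force: [0.4, -0.3, -0.0]
opening: 0.0236
```

Run:
```python
from h import *
delta([0.543,-0.0174,0.0440],180.45)
W=ctrl.camera_info("wrist");img=ctrl.get_image("wrist")
cv2.imwrite("pics/w10.png",img[:,:,::-1])
for b in blobs(img,(5,180,60),(18,255,255),100): print(b, onz(W,b[0],.053))
S=ctrl.camera_info("scene");T=ctrl.camera_info("top")
s=ctrl.get_image("scene");t=ctrl.get_image("top")
p=[b[0] for b in blobs(s,(0,200,120),(4,255,255),50)];q=[b[0] for b in blobs(t,(0,200,120),(4,255,255),50)];print(p,q)
if p and q: print(tri([(T,q[0]),(S,p[0])]))
cv2.imwrite("pics/s10.png",cv2.resize(s[200:400,230:430],None,fx=3,fy=3,interpolation=2)[:,:,::-1])
```

```text
t 11.3 rot [-0.15  0.97  0.19] shift tool(after rot) cm [-5.16  0.04 14.22] now-tool [-4.92  0.06 14.3 ] grasp now [ 0.4941 -0.0186  0.1862] F [ 0.4 -0.3 -0. ] open 0.0236 q [ -11.  -13.  114.    0.   78. -101.]
(array([324. , 284.9]), [317, 262, 15, 46, 665], ((324.0, 284.5), (45.0, 14.0), 90.0)) [ 0.53818245 -0.01647581  0.053     ]
[array([349.2, 281.5])] [array([300.9, 176.2])]
(array([ 0.62828471, -0.01492385,  0.13619424]), [np.float64(0.00024951555350936346), np.float64(0.0002495155535093379)])
```

View pics/w10.png

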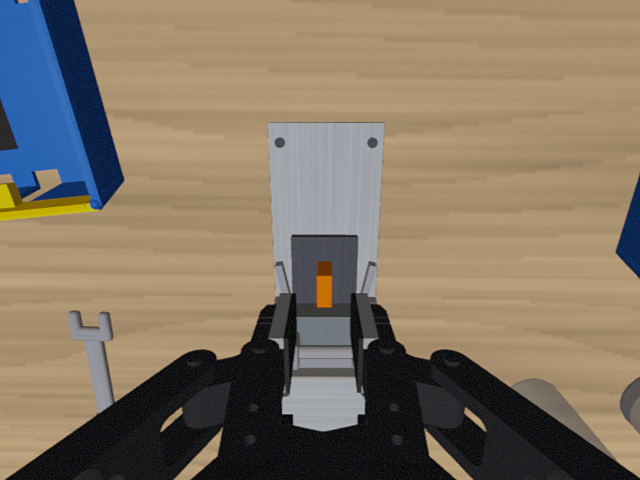

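View pics/s10.png

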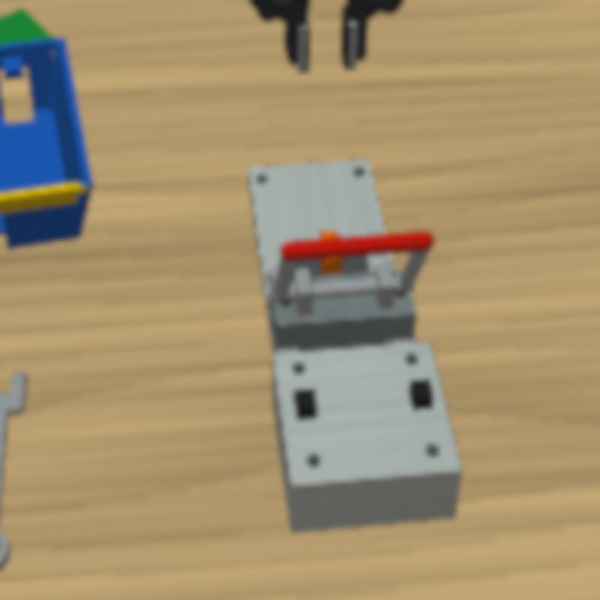

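Run:
```python
from h import *
W=ctrl.camera_info("wrist")
a=onz(W,(325,123),.015);b=onz(W,(325,237.5),.023);c=onz(W,(325,236),.02);print(a,b,b[0]-a[0],c[0]-a[0])
cv2.imwrite("pics/w10z.png",cv2.resize(cv2.imread("pics/w10.png")[110:350,250:400],None,fx=3,fy=2.4,interpolation=cv2.INTER_NEAREST))
```

```text
[ 0.41934457 -0.01692143  0.015     ] [ 0.5083544  -0.01579151  0.023     ] 0.08900983330636092 0.0887106734658567
```

View pics/w10z.png

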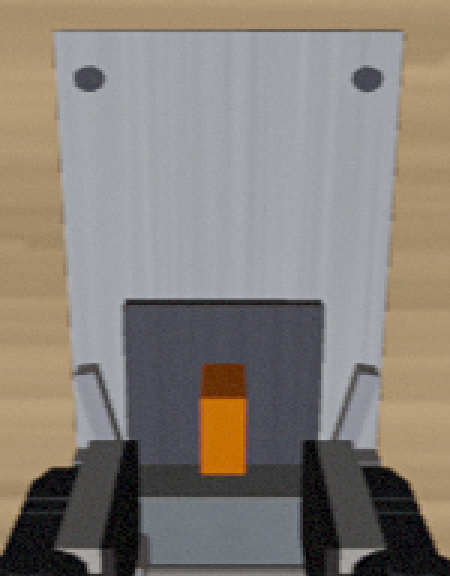

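Call:
jog_arm(steps=[[[-2,0,0],[0,0.9,0.2]],[[-3.5,0,0],[0,0,0]],[[-3.5,0,0],[0,0,0]],[[-3,0,0],[0,0,0]],[[-1,0,0],[0,0,0]],[[0,0,0],[0,0,0]]], fingers=-1)

```text
t: 12.05
tool_pos: [0.6286, -0.0168, 0.3275]
tool_rot: [0.012, -3.126, -0.001]
contact_force: [-0.2, 0.2, 0.6]
opening: 0.0001
```

Run:
```python
from h import *
delta([0.632,-0.0165,0.150],180.45,off=.173)
cv2.imwrite("pics/s11.png",cv2.resize(ctrl.get_image("scene")[200:400,230:430],None,fx=3,fy=3,interpolation=2)[:,:,::-1])
```

```text
t 12.05 rot [ 0.03 -0.92 -0.01] shift tool(after rot) cm [-0.34  0.03  0.45] now-tool [-0.35  0.03  0.44] grasp now [ 0.6258 -0.0168  0.1545] F [-0.2  0.2  0.6] open 0.0001 q [ -8.   7.  96.  -0.  78. -99.]
```

View pics/s11.png

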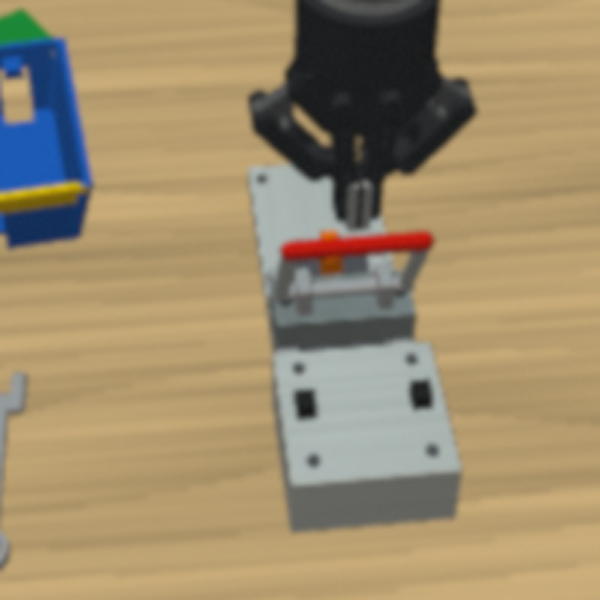

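Call:
jog_arm(steps=[[[-0.5,0,1],[0,-0.5,0]],[[-0.8,0,0.9],[0,0,0]],[[-0.8,0,0.9],[0,0,0]],[[-0.7,0,0.9],[0,0,0]]])

```text
t: 12.5
tool_pos: [0.6575, -0.0164, 0.2968]
tool_rot: [-0.011, 3.129, -0.0]
contact_force: [0.6, -0.2, 2.9]
opening: 0.0004
```

Run:
```python
from h import *
delta([0.6678,-0.0165,0.1066],180.45,off=.173)
T=ctrl.camera_info("scene");i=ctrl.get_image("scene");cv2.imwrite("pics/s12.png",cv2.resize(i[200:400,230:430],None,fx=3,fy=3,interpolation=2)[:,:,::-1])
```

```text
t 12.5 rot [-0.01  0.72 -0.04] shift tool(after rot) cm [-1.03 -0.02  1.72] now-tool [-1.01 -0.01  1.74] grasp now [ 0.6597 -0.0164  0.1238] F [ 0.6 -0.2  2.9] open 0.0004 q [ -8.  12.  93.   0.  74. -98.]
```

View pics/s12.png

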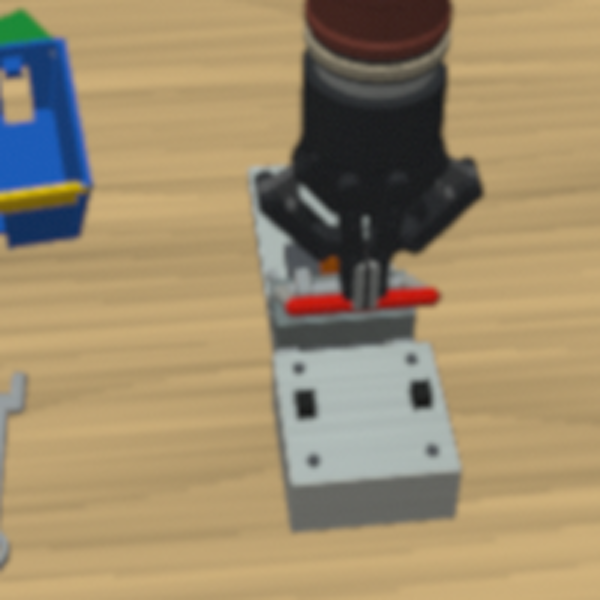

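Call:
jog_arm(steps=[[[-0.5,0,1],[0,0.4,0]],[[-0.4,0,1.1],[0,0,0]],[[-0.3,0,1.1],[0,0,0]],[[-0.2,0,0.8],[0,0,0]]])

```text
t: 12.95
tool_pos: [0.6741, -0.0164, 0.2583]
tool_rot: [-0.011, 3.123, -0.001]
contact_force: [1.3, 0.0, 2.1]
opening: 0.0002
```

Run:
```python
from h import *
delta([0.677,-0.0165,0.074],180.45,off=.173)
```

```text
t 12.95 rot [-0.05  1.04 -0.05] shift tool(after rot) cm [-0.29 -0.01  1.13] now-tool [-0.27 -0.01  1.13] grasp now [ 0.6772 -0.0166  0.0853] F [1.3 0.  2.1] open 0.0002 q [ -8.  16.  92.   0.  71. -98.]
```

Call:
jog_arm(steps=[[[-0.1,0,0.6],[0,0.8,0]],[[0,0,0.5],[0,0,0]],[[0,0,0.3],[0,0,0]]])

```text
t: 13.25
tool_pos: [0.6751, -0.0165, 0.2468]
tool_rot: [0.011, -3.139, 0.001]
contact_force: [-8.7, 1.0, 24.9]
opening: 0.0002
```

Call:
jog_arm(steps=[[[0,0,0.3],[0,0,0]],[[0,0,0.2],[0,0,0]]])

```text
t: 13.45
tool_pos: [0.6753, -0.0165, 0.2471]
tool_rot: [0.012, -3.137, 0.002]
contact_force: [-2.1, 0.6, 9.9]
opening: -0.0
```

Run:
```python
from h import *
delta([0.677,-0.0165,0.074],180.45,off=.173)
T=ctrl.camera_info("scene");i=ctrl.get_image("scene");cv2.imwrite("pics/s13.png",cv2.resize(i[200:400,230:430],None,fx=3,fy=3,interpolation=2)[:,:,::-1])
```

```text
t 13.45 rot [-0.06 -0.26 -0.03] shift tool(after rot) cm [-0.17 -0.01  0.01] now-tool [-0.17 -0.01  0.01] grasp now [ 0.6745 -0.0166  0.0741] F [-2.1  0.6  9.9] open -0.0 q [ -8.  17.  92.  -0.  71. -98.]
```

View pics/s13.png

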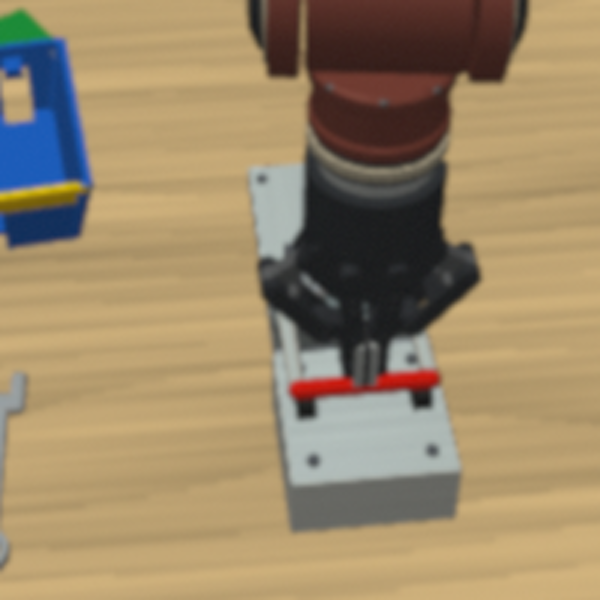

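Call:
jog_arm(steps=[[[0,0,-2],[0,0,0]],[[0,0,-4],[0,0,0]],[[0,0,-4],[0,0,0]],[[2.5,-2,-2],[0,0,0]],[[3,-3.5,0],[0,0,0]],[[3,-3.5,0],[0,0,0]],[[3,-3.5,0],[0,0,0]],[[3,-3.5,0],[0,0,0]]], fingers=0)

```text
t: 14.3
tool_pos: [0.5251, -0.1777, 0.3625]
tool_rot: [0.026, -3.105, -0.005]
contact_force: [0.9, -1.1, 0.7]
opening: 0.0428
```

Call:
jog_arm(steps=[[[3,-3.5,0],[0,0,3]],[[3,-3,0],[0,0,4]],[[1,-1,0],[0,0,3.5]],[[0,0,0],[0,0,0]]])

```text
t: 14.7
tool_pos: [0.4446, -0.2551, 0.3583]
tool_rot: [-0.277, -3.077, -0.009]
contact_force: [0.1, 0.5, 0.9]
opening: 0.0427
```

Run:
```python
from h import *
delta([0.451,-0.283,0.19],169.8)
```

```text
t 14.7 rot [ 0.07 -3.01 -0.09] shift tool(after rot) cm [-1.13 -2.64  1.33] now-tool [-1.2  -2.64  1.26] grasp now [ 0.4366 -0.2534  0.2035] F [0.1 0.5 0.9] open 0.0427 q [ -38.  -10.  109.   -1.   83. -117.]
```

Call:
jog_arm(steps=[[[-0.6,-1.2,0],[0,-1.6,0]],[[-0.6,-1.2,0],[0,-1.4,0]],[[0,-0.2,0],[0,0,0]],[[0,0,0],[0,0,0]]])

```text
t: 15.1
tool_pos: [0.4535, -0.2834, 0.3549]
tool_rot: [0.273, 3.129, 0.007]
contact_force: [0.3, 0.0, -0.5]
opening: 0.0425
```

Run:
```python
from h import *
delta([0.451,-0.283,0.027],169.8)
W=ctrl.camera_info("wrist");img=ctrl.get_image("wrist");cv2.imwrite("pics/w14.png",img[:,:,::-1]);
import pickle;pickle.dump(W,open("w14.pkl","wb"))
t=ctrl.get_image("top");cv2.imwrite("pics/t14.png",cv2.resize(t[130:290,250:350],None,fx=3.7,fy=3.7,interpolation=2)[:,:,::-1])
```

```text
t 15.1 rot [ 0.26 -0.01  0.22] shift tool(after rot) cm [ 0.25 -0.   17.29] now-tool [ 0.25 -0.08 17.29] grasp now [ 0.4536 -0.2827  0.1999] F [ 0.3  0.  -0.5] open 0.0425 q [ -40.   -7.  107.    0.   80. -120.]
```

View pics/w14.png

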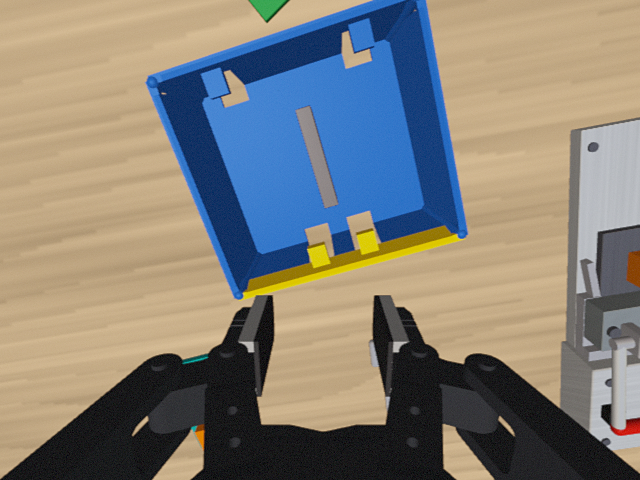

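View pics/t14.png

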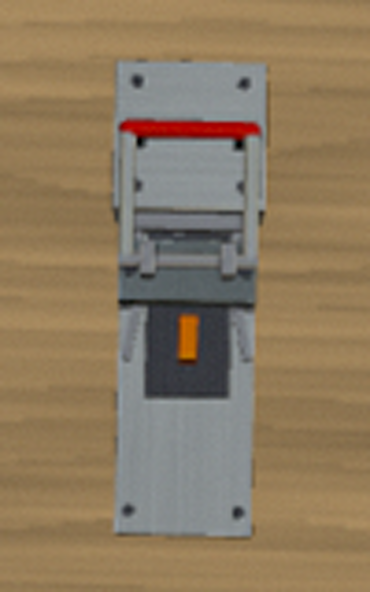

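Run:
```python
from h import *
import pickle;W=pickle.load(open("w14.pkl","rb"))
def rep(nm,ps,z):
    c=np.array([onz(W,p,z) for p in ps]);a=c[2]+c[3]-c[0]-c[1];b=c[1]+c[2]-c[0]-c[3]
    print(nm,c.mean(0).round(4),"len",np.linalg.norm(a)/2,np.linalg.norm(b)/2,"yaw",np.degrees(np.arctan2(a[1],a[0])),np.degrees(np.arctan2(-b[0],b[1])))
rep("rim",[(150,81),(424,0),(464,235),(238,297)],.06)
rep("rib",[(296,109),(308,106),(338.5,205),(326,208.5)],.03)
T=ctrl.camera_info("top");t=ctrl.get_image("top")
cv2.imwrite("pics/t15.png",cv2.resize(t[200:340,320:480],None,fx=4.5,fy=4.5,interpolation=2)[:,:,::-1])
```

```text
rim [ 0.4048 -0.2754  0.06  ] len 0.1630474963664023 0.18312526023442394 yaw 6.129990719182748 5.615951076472419
rib [ 0.4038 -0.276   0.03  ] len 0.08023338380463331 0.010002376856762557 yaw 7.038065738209904 4.680235451332264
```

View pics/t15.png

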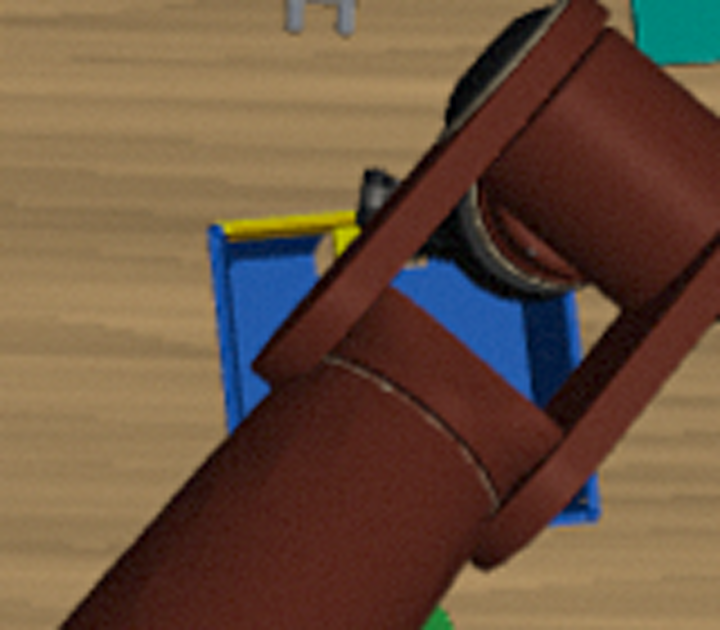

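Call:
jog_arm(steps=[[[1.5,0,0],[0.2,0,-5.5]],[[2,0,0],[0,0,-5.5]],[[1.2,0,0],[0,0,-5]],[[0,0,0],[0,0,0]]])

```text
t: 15.65
tool_pos: [0.4064, -0.2775, 0.3554]
tool_rot: [-0.188, 3.135, 0.001]
contact_force: [1.1, 0.0, 0.3]
opening: 0.0426
```

Run:
```python
from h import *
delta([0.404,-0.276,0.12],186)
W=ctrl.camera_info("wrist");img=ctrl.get_image("wrist");cv2.imwrite("pics/w16.png",img[:,:,::-1]);
import pickle;pickle.dump(W,open("w16.pkl","wb"))
```

```text
t 15.65 rot [0.04 0.04 0.87] shift tool(after rot) cm [0.22 0.17 8.04] now-tool [0.22 0.17 8.04] grasp now [ 0.4064 -0.2773  0.2004] F [1.1 0.  0.3] open 0.0426 q [ -43.  -14.  113.    0.   81. -140.]
```

View pics/w16.png

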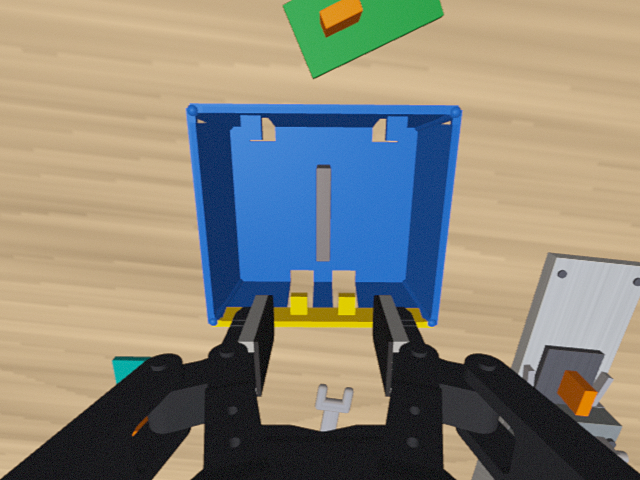

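Run:
```python
from h import *
import pickle;W=pickle.load(open("w16.pkl","rb"))
def rep(nm,ps,z):
    c=np.array([onz(W,p,z) for p in ps]);a=c[2]+c[3]-c[0]-c[1];b=c[1]+c[2]-c[0]-c[3]
    print(nm,c.mean(0).round(4),"len",np.linalg.norm(a)/2,np.linalg.norm(b)/2,"yaw",np.degrees(np.arctan2(a[1],a[0])),np.degrees(np.arctan2(-b[0],b[1])))
rep("rim",[(187.5,105),(461.5,107.5),(437,326.5),(208,325.5)],.06)
rep("rib",[(316.5,168),(330,168),(329.5,261),(316.5,261)],.03)
rep("rib1",[(316.5,165),(330,165),(329.5,261),(316.5,261)],.03)
delta([0.404,-0.276,0.12],186)
```

```text
rim [ 0.4035 -0.2759  0.06  ] len 0.17035487228193477 0.1875057271094839 yaw 6.3740418300373225 6.452162394532882
rib [ 0.4033 -0.2762  0.03  ] len 0.07942979978789026 0.01098540481937263 yaw 6.727325758306179 6.8428948789484245
rib1 [ 0.4021 -0.2764  0.03  ] len 0.08178523587475202 0.01097185476473563 yaw 6.731811179009844 6.843275443122504
t 15.7 rot [0.03 0.06 0.8 ] shift tool(after rot) cm [0.27 0.18 8.05] now-tool [0.27 0.18 8.05] grasp now [ 0.407  -0.2774  0.2005] F [ 0.4  0.3 -0. ] open 0.0424 q [ -43.  -14.  113.    0.   81. -140.]
```

Call:
jog_arm(steps=[[[0.35,0.1,3],[0,0,0.3]],[[0,0,4],[0,0,0]],[[0,0,3.5],[0,0,0]],[[0,0,2],[0,0,0]],[[0,0,0],[0,0,0]]])

```text
t: 16.2
tool_pos: [0.4075, -0.2771, 0.2303]
tool_rot: [-0.166, 3.129, -0.008]
contact_force: [-0.8, -0.5, 0.4]
opening: 0.0425
```

Run:
```python
from h import *
delta([0.4034,-0.277,0.026],186.5)
W=ctrl.camera_info("wrist");img=ctrl.get_image("wrist");cv2.imwrite("pics/w17.png",img[:,:,::-1]);
```

```text
t 16.2 rot [-0.33  0.47 -0.41] shift tool(after rot) cm [0.41 0.06 4.93] now-tool [0.45 0.09 4.93] grasp now [ 0.4089 -0.2779  0.0753] F [-0.8 -0.5  0.4] open 0.0425 q [ -43.   -5.  118.    0.   66. -139.]
```

View pics/w17.png

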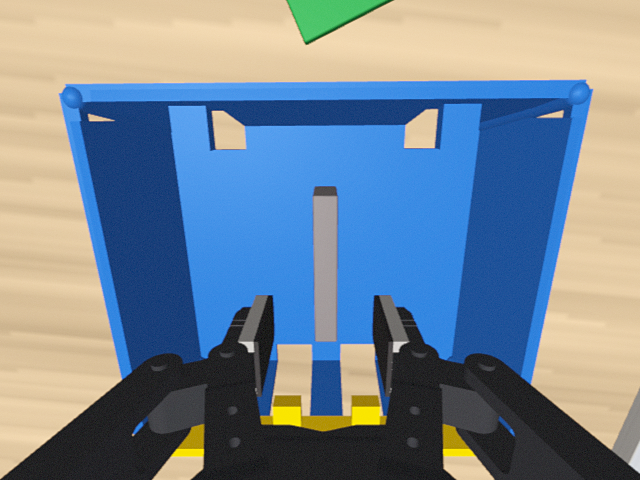

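Call:
jog_arm(steps=[[[0.5,0.1,1.3],[-0.3,0.5,-0.4]],[[0,0,1.4],[0,0,0]],[[0,0,1.2],[0,0,0]],[[0,0,0.3],[0,0,0]],[[0,0,0],[0,0,0]]])

```text
t: 16.75
tool_pos: [0.405, -0.2787, 0.191]
tool_rot: [-0.177, 3.13, -0.012]
contact_force: [-1.1, -0.1, 0.1]
opening: 0.0429
```

Run:
```python
from h import *
delta([0.4034,-0.277,0.026],186.5)
```

```text
t 16.75 rot [-0.45  0.33 -0.03] shift tool(after rot) cm [0.14 0.19 1.  ] now-tool [0.15 0.19 1.  ] grasp now [ 0.406  -0.2798  0.036 ] F [-1.1 -0.1  0.1] open 0.0429 q [ -43.   -2.  119.   -0.   62. -140.]
```

Call:
jog_arm(steps=[[[0.2,0.2,0.8],[-0.5,0.4,0]],[[0,0,0.3],[0,0,0]],[[0,0,0],[0,0,0]]])

```text
t: 17.05
tool_pos: [0.403, -0.2772, 0.1798]
tool_rot: [0.177, -3.136, -0.001]
contact_force: [-0.2, 0.1, -0.9]
opening: 0.0428
```

Run:
```python
from h import *
delta([0.4034,-0.277,0.026],186.5)
```

```text
t 17.05 rot [ 0.03 -0.05 -0.04] shift tool(after rot) cm [-0.04  0.01 -0.12] now-tool [-0.04  0.01 -0.12] grasp now [ 0.4029 -0.2771  0.0248] F [-0.2  0.1 -0.9] open 0.0428 q [ -43.   -1.  119.   -0.   61. -140.]
```

Call:
jog_arm(steps=[[[0,0,0],[0,0,0]],[[0,0,0],[0,0,0]],[[0,0,0],[0,0,0]],[[0,0,0],[0,0,0]],[[0,0,0],[0,0,0]]], fingers=-1, grip_force=90)

```text
t: 17.55
tool_pos: [0.4032, -0.2774, 0.1805]
tool_rot: [-0.177, 3.137, -0.001]
contact_force: [0.4, -0.3, -1.2]
opening: 0.0103
```

Run:
```python
from h import *
delta([0.4034,-0.277,0.026],186.5)
W=ctrl.camera_info("wrist");img=ctrl.get_image("wrist");cv2.imwrite("pics/w18.png",img[:,:,::-1]);
import pickle;o=ctrl.get_obs();pickle.dump((W,o["tool_pos"],o["tool_rot"]),open("w18.pkl","wb"))
```

```text
t 17.55 rot [-0.04  0.   -0.04] shift tool(after rot) cm [-0.02  0.04 -0.05] now-tool [-0.02  0.04 -0.05] grasp now [ 0.4032 -0.2775  0.0255] F [ 0.4 -0.3 -1.2] open 0.0103 q [ -43.   -1.  119.   -0.   61. -140.]
```

View pics/w18.png

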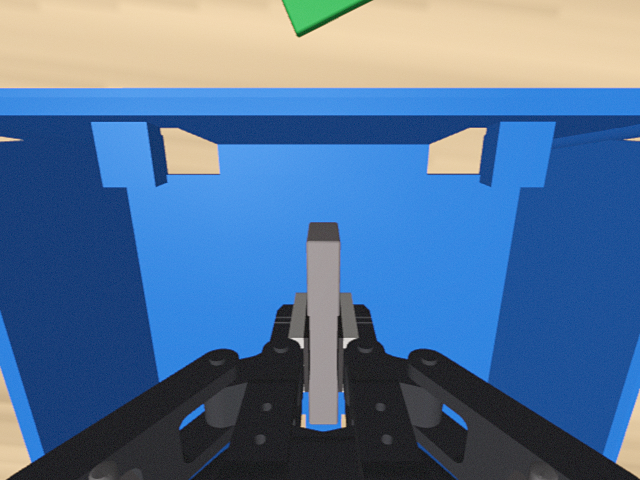

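Run:
```python
from h import *
import pickle;W,p,rv=pickle.load(open("w18.pkl","rb"));r=R.from_rotvec(rv)
for q in[(307.5,241),(340,241),(336.5,424),(309,424)]:
    print(r.inv().apply(onz(W,q,.03)-p).round(4))
```

```text
[ 0.0397 -0.0043  0.1504]
[0.0397 0.0069 0.1504]
[-0.0397  0.0066  0.1504]
[-0.0397 -0.0047  0.1504]
```

Call:
jog_arm(steps=[[[0,0,-1],[0,0,0]],[[0,0,-2],[0,0,0]],[[0,0,-3],[0,0,0]],[[0,0,-3],[0,0,0]],[[0,0,-3],[0,0,0]],[[0,0,-3],[0,0,0]],[[0,0,-2],[0,0,0]],[[0,0,0],[0,0,0]]])

```text
t: 18.4
tool_pos: [0.4012, -0.2752, 0.3555]
tool_rot: [0.177, -3.13, -0.011]
contact_force: [-0.4, -0.1, -2.0]
opening: 0.0106
```

Run:
```python
from h import *
delta([0.40,0,0.1755],186.5)
W=ctrl.camera_info("wrist");img=ctrl.get_image("wrist");cv2.imwrite("pics/w19.png",img[:,:,::-1]);
cv2.imwrite("pics/s19.png",ctrl.get_image("scene")[:,:,::-1]);
```

```text
t 18.4 rot [ 0.41 -0.35 -0.03] shift tool(after rot) cm [-2.99 27.36  2.5 ] now-tool [-2.99 27.34  2.68] grasp now [ 0.4002 -0.2742  0.2005] F [-0.4 -0.1 -2. ] open 0.0106 q [ -43.  -14.  113.   -0.   82. -140.]
```

View pics/w19.png

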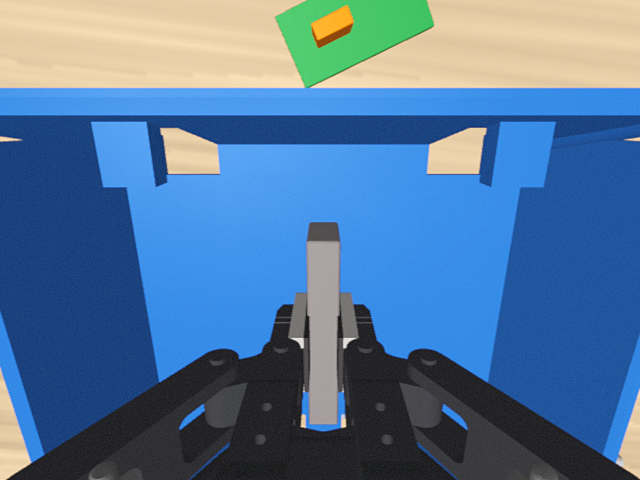

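View pics/s19.png

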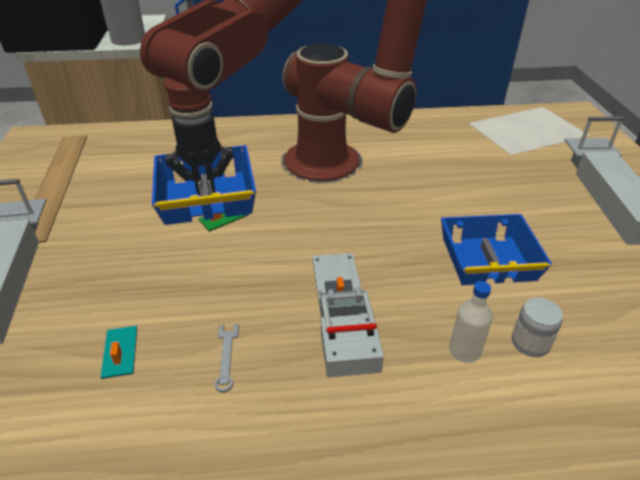

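Run:
```python
from h import *
delta([0.45,0.09,0.30],186.5)
```

```text
t 18.5 rot [ 0.67 -0.57 -0.04] shift tool(after rot) cm [ -9.03  35.67 -10.32] now-tool [-8.91 35.8  -9.99] grasp now [ 0.3989 -0.2731  0.1968] F [-0.5 -0.3 -4.1] open 0.0101 q [ -43.  -14.  114.   -0.   82. -140.]
```

Call:
jog_arm(steps=[[[0,1,-2],[0.4,-0.3,2]],[[-0.5,3,-3],[0.3,-0.3,5]],[[0,4,-3],[0,0,7]],[[0,4,-2],[0,0,8]],[[1,4,-1],[0,0,8]],[[1.5,4,0],[0,0,8]],[[2,4,0],[0,0,8]],[[3,3,0],[0,0,8]]])

```text
t: 19.3
tool_pos: [0.4109, 0.0017, 0.4474]
tool_rot: [-1.224, -2.861, -0.007]
contact_force: [-0.1, 0.6, -3.1]
opening: 0.0102
```

Run:
```python
from h import *
delta([0.45,0.09,0.30],90)
```

```text
t 19.3 rot [-1.04 -1.43 43.66] shift tool(after rot) cm [ 8.83  3.91 -0.76] now-tool [ 3.71  8.92 -0.72] grasp now [0.4069 0.0042 0.2924] F [-0.1  0.6 -3.1] open 0.0102 q [-10. -29. 116.   1.  95. -54.]
```

Call:
jog_arm(steps=[[[0,0,0],[-0.5,-0.5,8.3]],[[0,0,0],[-0.3,-0.5,8.3]],[[0,0,0],[0,0,8.3]],[[0,0,0],[0,0,8.3]],[[0,0,0],[0,0,8.3]],[[2.5,1,0],[0,0,2]],[[3.5,1.5,0],[0,0,0]],[[2,1,0],[0,0,0]]])

```text
t: 20.1
tool_pos: [0.4442, 0.0877, 0.4256]
tool_rot: [-2.224, -2.167, 0.026]
contact_force: [0.1, -1.5, -1.8]
opening: 0.0101
```

Run:
```python
from h import *
delta([0.45,0.10,0.30],90)
```

```text
t 20.1 rot [-2.17 -0.79 -1.5 ] shift tool(after rot) cm [ 1.23  0.58 -2.94] now-tool [ 1.28  0.43 -2.95] grasp now [0.4384 0.0899 0.2707] F [ 0.1 -1.5 -1.8] open 0.0101 q [  2. -22. 112.   1.  92.   3.]
```

Call:
jog_arm(steps=[[[1.2,0.5,-2],[-1.2,-0.5,-1]],[[0,0,-2],[-0.9,-0.3,-0.5]],[[0,0,-1],[0,0,0]],[[0,0,0],[0,0,0]],[[0,0,0],[0,0,0]]])

```text
t: 20.6
tool_pos: [0.4507, 0.1007, 0.4671]
tool_rot: [-2.209, -2.217, 0.023]
contact_force: [0.1, -0.5, -3.0]
opening: 0.0102
```

Run:
```python
from h import *
delta([0.45,0.10,0.30],90)
W=ctrl.camera_info("wrist");img=ctrl.get_image("wrist");W2=ctrl.camera_info("wrist");cv2.imwrite("pics/w20.png",img[:,:,::-1]);
print(abs(W["camera_from_world"]-W2["camera_from_world"]).max())
import pickle;pickle.dump(W,open("w20.pkl","wb"))
```

```text
t 20.6 rot [-1.07  0.11  0.2 ] shift tool(after rot) cm [-0.07 -0.07  1.21] now-tool [-0.07 -0.05  1.21] grasp now [0.4478 0.1004 0.3121] F [ 0.1 -0.5 -3. ] open 0.0102 q [  3. -22. 108.  -0.  94.   3.]
0.0001359840781758586
```

View pics/w20.png

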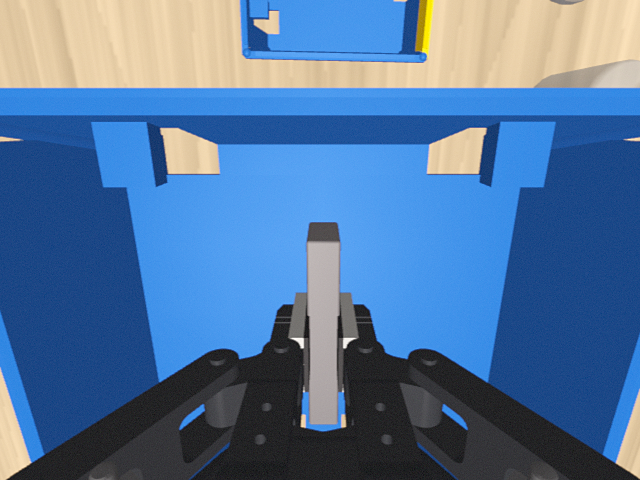

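Run:
```python
from h import *
cv2.imwrite("pics/w20z.png",cv2.resize(cv2.imread("pics/w20.png")[0:90,230:440],None,fx=3.8,fy=3.8,interpolation=cv2.INTER_NEAREST))
```

```text
(no output)
```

View pics/w20z.png

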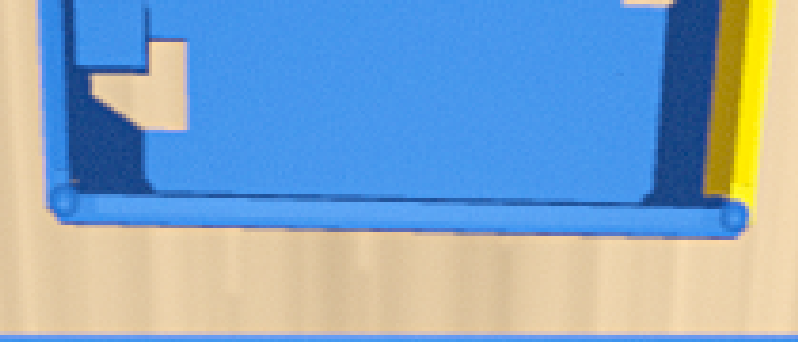

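Run:
```python
from h import *
import pickle;W=pickle.load(open("w20.pkl","rb"))
L=onz(W,(242.9,58.7),.059);Rr=onz(W,(427.1,62.7),.059);d=Rr-L
print(L,Rr,np.linalg.norm(d),"yaw",np.degrees(np.arctan2(d[1],d[0])))
u=d/np.linalg.norm(d);n=np.array([-u[1],u[0],0]);print("centre",(L+Rr)/2+n*.094)
# cross-check with top camera
T=ctrl.camera_info("top");t=ctrl.get_image("top");cv2.imwrite("pics/t20.png",cv2.resize(t[200:310,90:250],None,fx=4.5,fy=4.5,interpolation=2)[:,:,::-1])
```

```text
[0.36810422 0.23533367 0.059     ] [0.54019668 0.23212409 0.059     ] 0.1721223885049618 yaw -1.0684623096248833
centre [0.45590328 0.32771253 0.059     ]
```

View pics/t20.png

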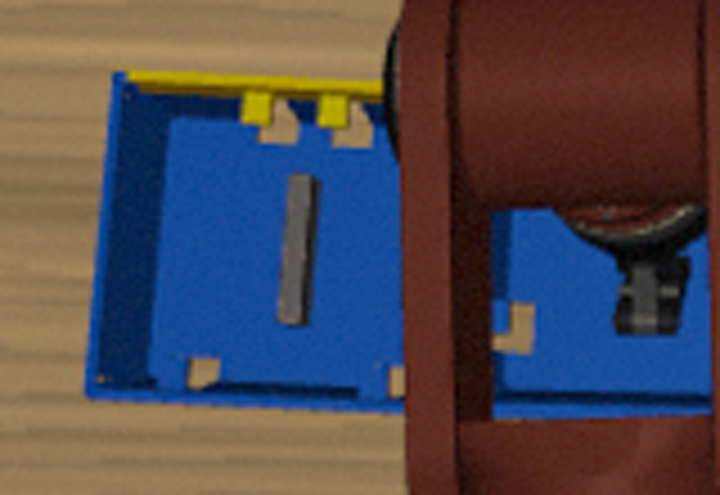

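Call:
jog_arm(steps=[[[0,0,0],[-0.5,0,6]],[[0,0,0],[-0.5,0,8.3]],[[0,0,0],[0,0,8.3]],[[0,0,0],[0,0,8.3]],[[0,0,0],[0,0,8.3]],[[0,0,0],[0,0,8.3]],[[0,0,0],[0,0,8.3]],[[0,0,0],[0,0,8.3]]])

```text
t: 21.5
tool_pos: [0.4491, 0.0974, 0.461]
tool_rot: [3.072, 0.646, -0.016]
contact_force: [0.8, -0.4, -3.5]
opening: 0.01
```

Run:
```python
from h import *
delta([0.4546,0.3272,0.25],-1.05)
```

```text
t 21.5 rot [ 0.14  0.6  24.78] shift tool(after rot) cm [  0.13 -22.99   5.6 ] now-tool [  9.81 -20.82   5.49] grasp now [0.4476 0.0967 0.306 ] F [ 0.8 -0.4 -3.5] open 0.01 q [  3. -22. 109.  -0.  93.  69.]
```

Call:
jog_arm(steps=[[[0,0,0],[0,0.3,8]],[[0,0,0],[0,0.3,8]],[[0,0,0],[0,0,6]],[[0,-3,0.5],[0,0,2]],[[0,-4,1],[0,0,0]],[[0,-4,1],[0,0,0]],[[0,-4,1],[0,0,0]],[[0,-4,1],[0,0,0]]])

```text
t: 22.3
tool_pos: [0.4538, 0.2859, 0.411]
tool_rot: [3.137, -0.066, -0.0]
contact_force: [0.7, -0.6, -2.7]
opening: 0.0105
```

Call:
jog_arm(steps=[[[0,-2,0.5],[0,0,0]],[[0,0,0],[0,0,0]],[[0,0,0],[0,0,0]]])

```text
t: 22.6
tool_pos: [0.4534, 0.3092, 0.4011]
tool_rot: [3.134, -0.059, -0.011]
contact_force: [-0.7, -0.1, -2.1]
opening: 0.0101
```

Run:
```python
from h import *
delta([0.4546,0.3272,0.16],-1.05)
```

```text
t 22.6 rot [ 0.39  0.41 -1.12] shift tool(after rot) cm [ 0.09 -1.8   8.61] now-tool [ 0.12 -1.86  8.59] grasp now [0.4522 0.3082 0.2461] F [-0.7 -0.1 -2.1] open 0.0101 q [ 27.  -7. 103.  -0.  85. 119.]
```

Call:
jog_arm(steps=[[[0.1,-1.8,1],[0.4,0.4,-1]],[[0,0,2.5],[0,0,0]],[[0,0,2.5],[0,0,0]],[[0,0,1],[0,0,0]],[[0,0,0],[0,0,0]]])

```text
t: 23.1
tool_pos: [0.4568, 0.3224, 0.3316]
tool_rot: [-3.141, 0.042, -0.007]
contact_force: [-0.1, -0.2, -2.7]
opening: 0.01
```

Run:
```python
from h import *
delta([0.4546,0.3272,0.10],-1.05)
cv2.imwrite("pics/w21.png",ctrl.get_image("wrist")[:,:,::-1]);
cv2.imwrite("pics/s21.png",cv2.resize(ctrl.get_image("scene")[150:350,400:620],None,fx=3.5,fy=3,interpolation=2)[:,:,::-1])
```

```text
t 23.1 rot [-0.03 -0.25 -0.5 ] shift tool(after rot) cm [-0.23 -0.48  7.66] now-tool [-0.27 -0.47  7.66] grasp now [0.4575 0.3224 0.1766] F [-0.1 -0.2 -2.7] open 0.01 q [ 28.  -3. 105.  -0.  77. 119.]
```

View pics/w21.png

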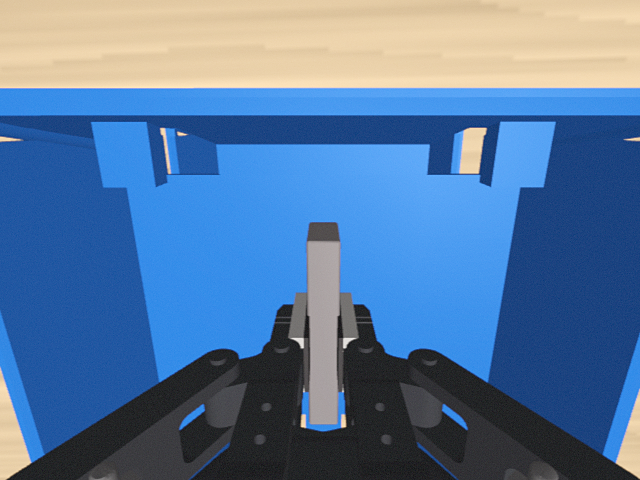

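View pics/s21.png

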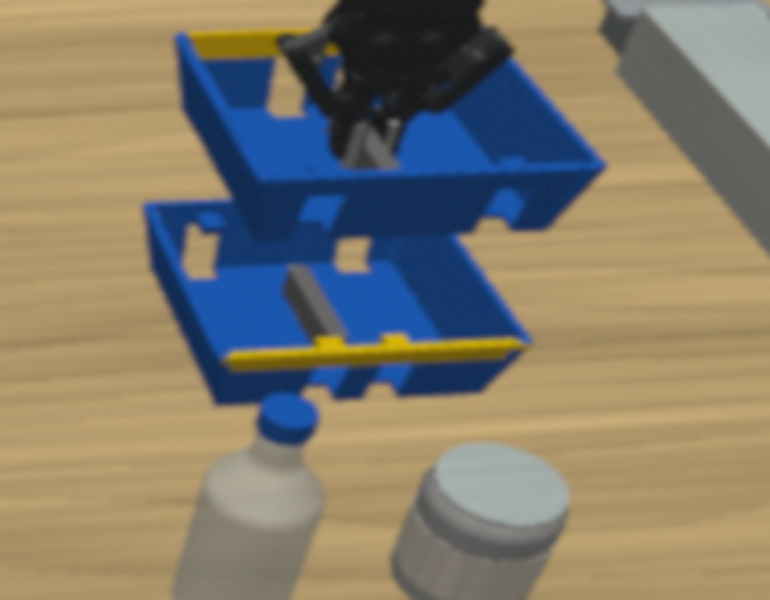

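Call:
jog_arm(steps=[[[-0.25,-0.5,1],[0,-0.2,-0.5]],[[0,0,2],[0,0,0]],[[0,0,2],[0,0,0]],[[0,0,0],[0,0,0]]])

```text
t: 23.6
tool_pos: [0.4568, 0.3294, 0.2876]
tool_rot: [-3.134, 0.028, -0.02]
contact_force: [-0.2, -0.2, -3.2]
opening: 0.0103
```

Run:
```python
from h import *
delta([0.4546,0.3272,0.085],-1.05)
```

```text
t 23.6 rot [-0.46 -0.71  0.04] shift tool(after rot) cm [-0.21  0.22  4.76] now-tool [-0.27  0.26  4.75] grasp now [0.4587 0.3306 0.1326] F [-0.2 -0.2 -3.2] open 0.0103 q [ 28.   0. 107.   0.  72. 119.]
```

Call:
jog_arm(steps=[[[-0.3,0.3,1],[-0.4,-0.7,0]],[[0,0,1],[0,0,0]],[[0,0,0.5],[0,0,0]],[[0,0,0],[0,0,0]]])

```text
t: 24.0
tool_pos: [0.4544, 0.3272, 0.2639]
tool_rot: [-3.138, 0.026, -0.005]
contact_force: [-0.3, -0.3, -2.5]
opening: 0.0101
```

Run:
```python
from h import *
delta([0.4546,0.3272,0.085],-1.05)
```

```text
t 24.0 rot [-0.18 -0.19  0.09] shift tool(after rot) cm [0.02 0.   2.39] now-tool [0.01 0.01 2.39] grasp now [0.4549 0.3277 0.1089] F [-0.3 -0.3 -2.5] open 0.0101 q [ 28.   2. 108.   0.  70. 119.]
```

Call:
jog_arm(steps=[[[0,0,1],[-0.2,-0.2,0]],[[0,0,0.8],[0,0,0]],[[0,0,0.1],[0,0,0]],[[0,0,0],[0,0,0]]])

```text
t: 24.4
tool_pos: [0.4549, 0.3275, 0.244]
tool_rot: [-3.141, 0.026, -0.001]
contact_force: [0.5, -0.0, -2.8]
opening: 0.0107
```

Run:
```python
from h import *
delta([0.4546,0.3272,0.0775],-1.05)
cv2.imwrite("pics/w22.png",ctrl.get_image("wrist")[:,:,::-1]);
cv2.imwrite("pics/s22.png",cv2.resize(ctrl.get_image("scene")[170:330,410:580],None,fx=4.5,fy=3.7,interpolation=2)[:,:,::-1])
```

```text
t 24.4 rot [-0.   -0.05  0.08] shift tool(after rot) cm [-0.03  0.03  1.15] now-tool [-0.03  0.03  1.15] grasp now [0.455  0.3275 0.089 ] F [ 0.5 -0.  -2.8] open 0.0107 q [ 28.   3. 108.  -0.  68. 119.]
```

View pics/w22.png

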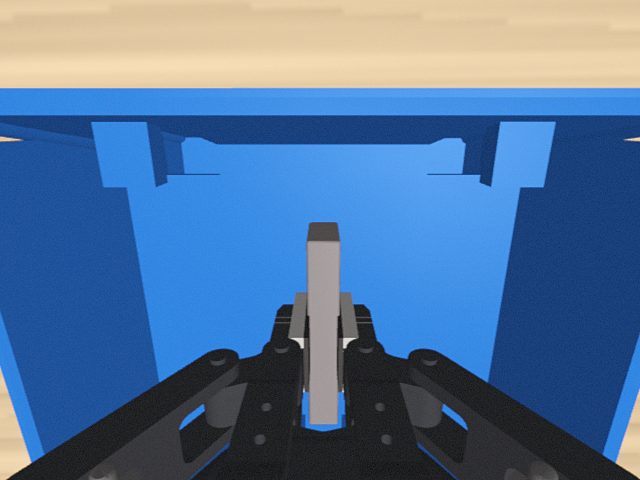

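View pics/s22.png

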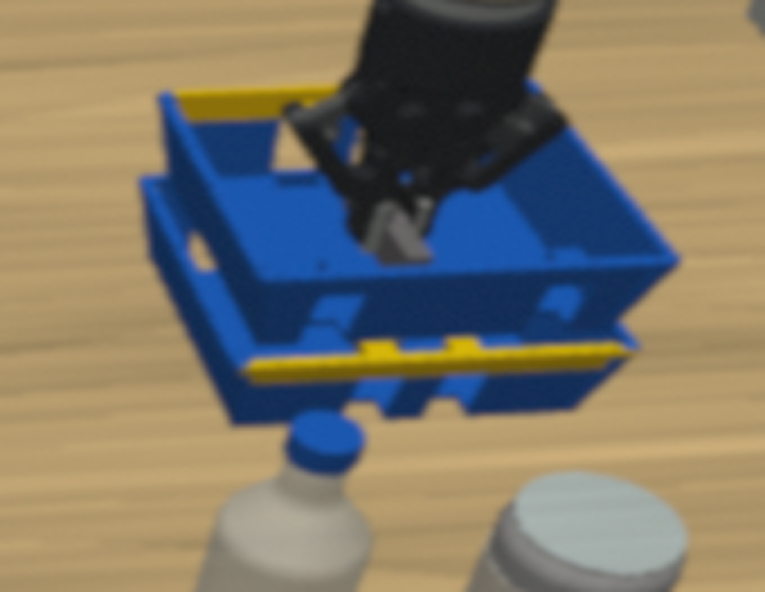

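Call:
jog_arm(steps=[[[0,0,0.5],[0,0,0]],[[0,0,0.3],[0,0,0]],[[0,0,0],[0,0,0]]])

```text
t: 24.8
tool_pos: [0.4553, 0.3277, 0.2366]
tool_rot: [-3.14, 0.027, -0.004]
contact_force: [0.6, -0.8, -2.6]
opening: 0.0103
```

Run:
```python
from h import *
delta([0.4546,0.3272,0.0775],-1.05)
```

```text
t 24.8 rot [-0.06 -0.16  0.08] shift tool(after rot) cm [-0.07  0.05  0.41] now-tool [-0.07  0.05  0.41] grasp now [0.4557 0.3278 0.0816] F [ 0.6 -0.8 -2.6] open 0.0103 q [ 28.   4. 109.  -0.  67. 119.]
```

Call:
jog_arm(steps=[[[-0.1,0,0.3],[-0.1,-0.2,0]],[[0,0,0.2],[0,0,0]],[[0,0,0.1],[0,0,0]],[[0,0,0],[0,0,0]]])

```text
t: 25.2
tool_pos: [0.4546, 0.328, 0.2327]
tool_rot: [3.14, -0.026, -0.002]
contact_force: [-0.4, 0.3, -2.7]
opening: 0.0103
```

Run:
```python
from h import *
delta([0.4546,0.3272,0.0775],-1.05)
```

```text
t 25.2 rot [0.07 0.08 0.1 ] shift tool(after rot) cm [0.   0.08 0.02] now-tool [0.   0.08 0.02] grasp now [0.4544 0.3278 0.0777] F [-0.4  0.3 -2.7] open 0.0103 q [ 28.   4. 109.  -0.  67. 119.]
```

Right at the expected height, still bearing the tray's weight; down a little more.

Call:
jog_arm(steps=[[[0,0,0.15],[0,0,0]],[[0,0,0.1],[0,0,0]],[[0,0,0],[0,0,0]]])

```text
t: 25.5
tool_pos: [0.455, 0.3283, 0.2326]
tool_rot: [3.14, -0.026, -0.002]
contact_force: [0.7, -0.4, -2.6]
opening: 0.01
```

Run:
```python
from h import *
delta([0.4546,0.3272,0.0775],-1.05)
```

```text
t 25.5 rot [0.08 0.08 0.11] shift tool(after rot) cm [-0.04  0.11  0.01] now-tool [-0.04  0.11  0.01] grasp now [0.4548 0.3281 0.0776] F [ 0.7 -0.4 -2.6] open 0.01 q [ 28.   4. 109.  -0.  67. 119.]
```

Call:
jog_arm(steps=[[[0,0.1,0.25],[0,0,0]],[[0,0,0.25],[0,0,0]]])

```text
t: 25.7
tool_pos: [0.4555, 0.3282, 0.2324]
tool_rot: [3.141, -0.025, -0.005]
contact_force: [-9.2, -8.6, 17.9]
opening: 0.01
```

Run:
```python
from h import *
delta([0.4546,0.3272,0.0775],-1.05)
```

```text
t 25.7 rot [0.04 0.18 0.12] shift tool(after rot) cm [-0.09  0.1  -0.01] now-tool [-0.09  0.1  -0.01] grasp now [0.455  0.3281 0.0774] F [-9.2 -8.6 17.9] open 0.01 q [ 28.   4. 109.   0.  67. 119.]
```

Call:
jog_arm(steps=[[[0,0,-0.05],[0,0,0]],[[0,0,0],[0,0,0]]])

```text
t: 25.9
tool_pos: [0.4557, 0.3284, 0.2333]
tool_rot: [-3.141, 0.025, 0.002]
contact_force: [0.4, -1.2, -3.6]
opening: 0.01
```

Call:
jog_arm(steps=[[[0,0,0],[0,0,0]],[[0,0,0],[0,0,0]],[[0,0,0],[0,0,0]]], fingers=-0.1)

```text
t: 26.2
tool_pos: [0.4561, 0.3285, 0.2332]
tool_rot: [-3.14, 0.025, 0.0]
contact_force: [0.6, -0.2, 0.1]
opening: 0.0382
```

Run:
```python
from h import *
delta([0.4546,0.3272,0.0775],-1.05)
cv2.imwrite("pics/w23.png",ctrl.get_image("wrist")[:,:,::-1]);
```

```text
t 26.2 rot [-0.06  0.01  0.12] shift tool(after rot) cm [-0.15  0.13  0.07] now-tool [-0.15  0.13  0.07] grasp now [0.4561 0.3286 0.0782] F [ 0.6 -0.2  0.1] open 0.0382 q [ 28.   4. 108.   0.  67. 119.]
```

View pics/w23.png

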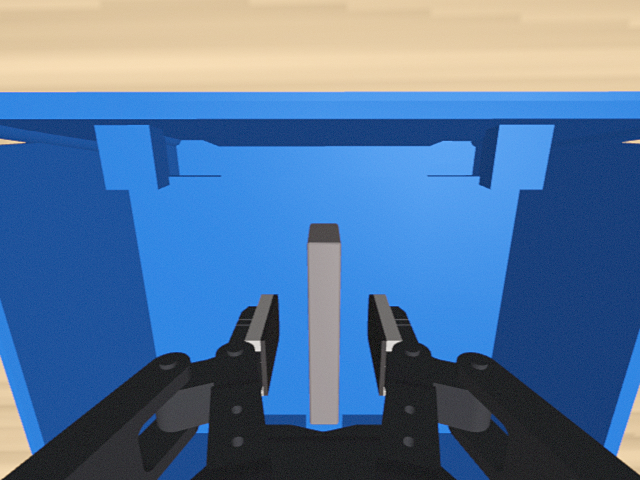

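Released. Rising straight up and clear, then checking.

Call:
jog_arm(steps=[[[0,0,-1.5],[0,0,0]],[[0,0,-3],[0,0,0]],[[0,0,-4],[0,0,0]],[[0,0,-4],[0,0,0]],[[0,0,-4],[0,0,0]],[[-1,0,-2],[0,0,0]],[[-1,0,-1],[0,0,0]],[[0,0,0],[0,0,0]]])

```text
t: 27.05
tool_pos: [0.4348, 0.3281, 0.4432]
tool_rot: [-3.138, 0.026, -0.006]
contact_force: [-0.2, -0.5, 0.0]
opening: 0.0384
```

Call:
jog_arm(steps=[[[0,0,0],[0,0,0]],[[0,0,0],[0,0,0]]])

```text
t: 27.25
tool_pos: [0.4343, 0.3279, 0.4417]
tool_rot: [-3.139, 0.026, -0.004]
contact_force: [-0.5, 0.7, -1.2]
opening: 0.0384
```

Run:
```python
from h import *
delta([0.4546,0.3272,0.0775],-1.05)
W=ctrl.camera_info("wrist");
import pickle;pickle.dump(W,open("w24.pkl","wb"))
cv2.imwrite("pics/w24.png",ctrl.get_image("wrist")[:,:,::-1]);
s=ctrl.get_image("scene");t=ctrl.get_image("top")
cv2.imwrite("pics/s24.png",s[:,:,::-1]);cv2.imwrite("pics/t24.png",t[:,:,::-1])
cv2.imwrite("pics/s24z.png",cv2.resize(s[170:330,410:580],None,fx=4.5,fy=3.7,interpolation=2)[:,:,::-1])
```

```text
t 27.25 rot [-0.15 -0.15  0.11] shift tool(after rot) cm [ 2.03  0.04 20.92] now-tool [ 1.97  0.1  20.92] grasp now [0.4347 0.3283 0.2867] F [-0.5  0.7 -1.2] open 0.0384 q [ 29.  -9. 101.   0.  88. 120.]
```

View pics/w24.png

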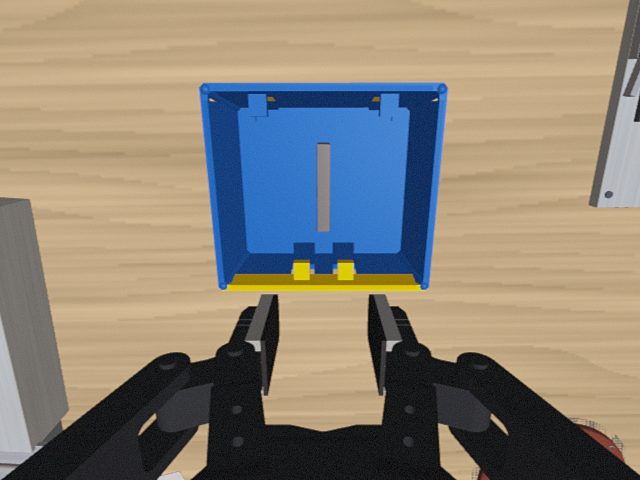

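View pics/s24z.png

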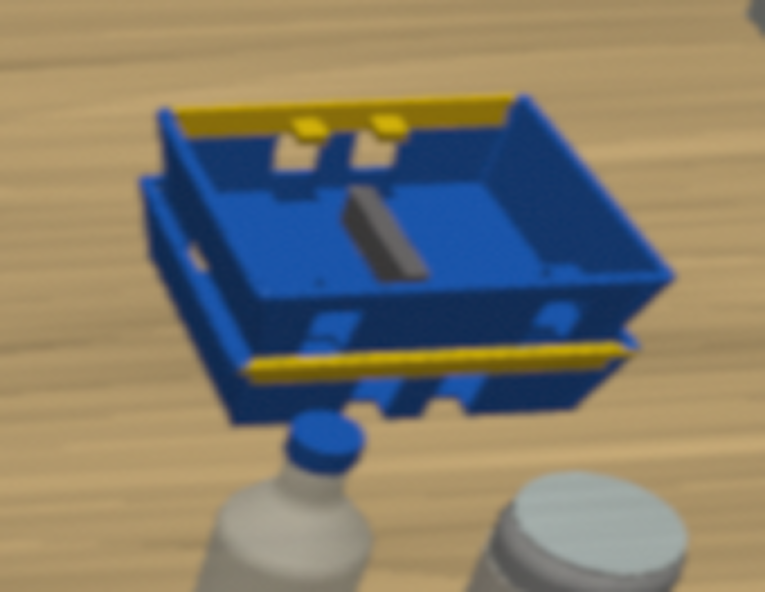

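View pics/s24.png

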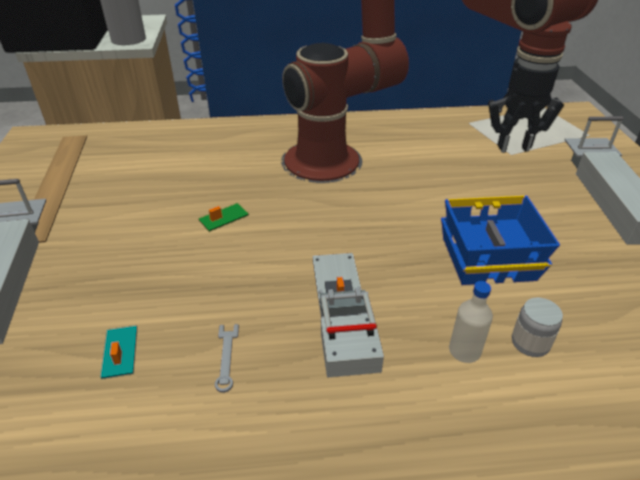

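View pics/t24.png

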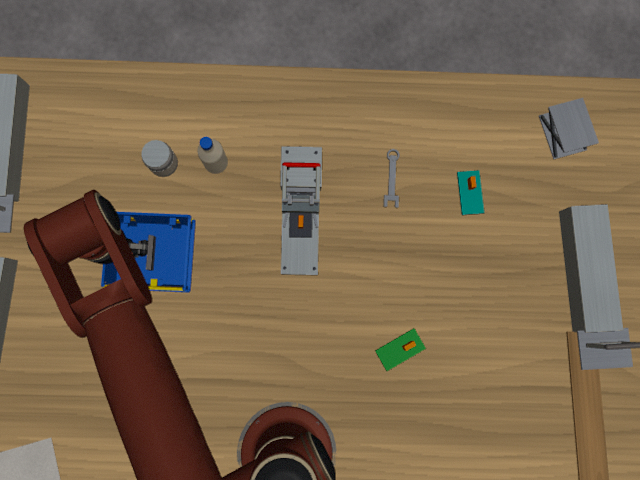

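Run:
```python
from h import *
import pickle;W=pickle.load(open("w24.pkl","rb"))
for z in (.09,.112):
    c=np.array([onz(W,p,z) for p in [(199.5,84),(446.5,84),(428,290.5),(219,290.5)]]);a=c[2]+c[3]-c[0]-c[1];b=c[1]+c[2]-c[0]-c[3]
    print(z,c.mean(0).round(4),"len",np.linalg.norm(a)/2,np.linalg.norm(b)/2,"yaw",np.degrees(np.arctan2(a[1],a[0])))
rd=lambda n:cv2.imread(n)[:,:,::-1].copy()
s0,s1,t0,t1=map(rd,("pics/scene0.png","pics/s24.png","pics/top0.png","pics/t24.png"))
Y=((22,150,80),(35,255,255))
for n,i in(("s0",s0),("s1",s1)):print(n,[ (b[0],b[1]) for b in blobs(i,*Y,30)])
O=((5,180,60),(18,255,255))
for n,i in(("t0",t0),("t1",t1)):print(n,[ b[0] for b in blobs(i,*O,30)])
Rd=((0,200,80),(4,255,255));T=ctrl.camera_info("top");S=ctrl.camera_info("scene")
p=[b[0] for b in blobs(s1,*Rd,50)];q=[b[0] for b in blobs(t1,*Rd,50)];print(p,q,tri([(T,q[0]),(S,p[0])]))
d=cv2.absdiff(s0,s1).max(2);d=(d>40).astype(np.uint8);n,l,st,c=cv2.connectedComponentsWithStats(d)
print("scene changes",[st[i].tolist() for i in range(1,n) if st[i,4]>25])
```

```text
0.09 [0.451  0.3298 0.09  ] len 0.1841413429730874 0.20095335493189842 yaw 179.21970705457557
0.112 [0.4554 0.3296 0.112 ] len 0.1715199713823216 0.18717965846560716 yaw 179.21970705457557
s0 [(array([505.8, 267.2]), [465, 262, 84, 11, 477]), (array([198. , 286.5]), [153, 281, 88, 12, 554])]
s1 [(array([486.4, 200.8]), [449, 195, 75, 14, 629]), (array([506.1, 267.4]), [465, 263, 84, 10, 467])]
t0 [array([471.4, 182.4]), array([392. , 267.3]), array([408.7, 345.1]), array([291.6, 392.9]), array([236.8, 398.1]), array([584.9, 402.2]), array([519.1, 412.4]), array([568.8, 417.3]), array([503.6, 423.4]), array([237.2, 422. ]), array([588.9, 427.5]), array([238.9, 442.6]), array([404.1, 445.7]), array([522.8, 459.6]), array([334.4, 465.5]), array([346.5, 464.8]), array([328.2, 471.3])]
t1 [array([471.4, 182.5]), array([300.1, 220.7]), array([100.4, 339.1]), array([408.6, 345.2]), array([110.9, 367.8]), array([155.4, 372.9]), array([163.9, 381.8]), array([113.5, 382.8]), array([128.8, 425.3]), array([180.3, 430.1]), array([139.8, 439.9])]
[array([351.2, 327.8])] [array([301.3, 164.5])] (array([ 0.67432642, -0.01507372,  0.06575453]), [np.float64(0.00018484466856857825), np.float64(0.00018484466856854884)])
scene changes [[0, 0, 38, 30, 275], [105, 0, 19, 6, 69], [329, 0, 79, 72, 1618], [510, 0, 13, 27, 123], [517, 0, 32, 26, 547], [519, 0, 79, 58, 2291], [9, 35, 44, 17, 327], [13, 51, 78, 83, 2677], [31, 52, 14, 4, 29], [488, 55, 76, 98, 3750], [284, 63, 24, 42, 146], [376, 66, 30, 24, 294], [317, 68, 11, 13, 96], [326, 77, 53, 36, 675], [491, 99, 13, 5, 28], [291, 101, 9, 8, 26], [339, 107, 44, 41, 1214], [317, 115, 17, 6, 63], [333, 121, 10, 22, 41], [444, 195, 116, 73, 4812], [149, 229, 110, 76, 6253], [530, 252, 8, 8, 43], [322, 277, 53, 40, 714], [330, 314, 28, 3, 36], [326, 322, 51, 11, 360]]
```

```bash
python3 -c "
from station import ctrl
print(ctrl.finish_job())"
```

```text
the job is handed in; nothing more can be done
None
```

The job is done and handed in at about 27 s of the 72 s limit, with the arm clear of everything. No verdict was reported.

- **Insert:** I lifted it by the orange grip and slid it under the beam until it met the stop with about 12 N. Afterwards its tail measured 89 mm from the front of the bed, against 90 mm expected, which is within the camera error.
- **Handle:** I pressed the red bar down to its end stop, with a peak of about 25 N on the tool. The last pictures put the bar at 66 mm above the table, against 68 mm expected, and at the right distance in.
- **Trays:** I turned the emptied tray end for end and set it on the other tray.
  - It touched down at the height expected for the lugs, and its measured rim size fits a rim 112 mm up, so it is not nested.
  - Its yaw is within about 0.3° of the lower tray. Its centre came out about 1 mm off in x and 2 mm in y, inside the 5 mm of play.
- **Left alone:** The lower tray, both look-alikes, the bottle, the tin and the spanner show no movement between the first and last pictures.

**One mishap:** while I was lifting the insert out, its tray was dragged about 45 mm and turned by about 16°. No force reading I took showed it happening. I found it in a later picture and measured the tray again before gripping it.

**Camera disagreement:** the overhead and wrist cameras differed by 2 to 4 mm in x. I relied on the wrist camera and on contact forces.

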